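# Put the shared toothbrush stand back together

### The job

The flat's toothbrush stand has been taken apart for washing: lock every coloured stem that is there into the grey stand, one to a socket and any socket will do, by pushing it down against the spring and turning it a quarter turn clockwise (seen from above) to its stop. A stem must be locked in the stand before its ring goes on; then slide over each one the drip ring of its own colour, right down onto the shoulder. A ring whose stem is missing needs nothing, and leave the cup, perfume bottle, hairbrush and nail clipper alone.

Things in the scene. Friction and masses are not known exactly. Their poses are not given: they have to be found in the camera images.
- stand: grey toothbrush stand, fixed, 92 mm (its x) by 330 mm (its y), top 34 mm high. Origin: centre of its underside, on the vanity. Three like bayonet sockets in a row along y, 110 mm apart. Each opening: squarish middle 44 (x) by 48 mm plus a straight slot along the stand's x, 74 mm long, 21 mm wide (white bar at each end). Black spring plunger inside, its top 24 mm up when free, 11 mm at most pressed
- socket0 (a point): socket 0's axis at vanity level, at the stand's +y end; axes as the stand's. All sockets: a stem enters with lugs along the stand's x; the spring holds it about 23 mm up. Push it on until its underside is 12-15 mm above the vanity (spring: 8 to 11 N)
- socket1 (a point): the same for socket 1, in the middle. All sockets: pushed down, the stem turns 90 degrees clockwise from above until its lugs lie along the stand's y (stop about 5 degrees beyond; the other way is blocked at entry). Let go: the spring lifts it into a catch, underside 18.5 mm above the vanity
- socket2 (a point): the same for socket 2, at the stand's -y end
- stem_red: red plastic brush stem, 80 mm tall, 0.12 kg, stands loose; may be absent. Origin: centre of underside. Round foot 44 mm across, z 0-34 (its top is the shoulder), two lugs (white ticks) at its bottom along own +x and -x: 68 mm over both, 16 wide, z 0-9. Above, the square shaft to grip: 24 x 24 mm, faces across x and y, z 34-76, then 18 mm square tip to z 80
- stem_green: green plastic brush stem, 80 mm tall, 0.12 kg, stands loose; may be absent. Origin: centre of underside. Round foot 44 mm across, z 0-34 (its top is the shoulder), two lugs (white ticks) at its bottom along own +x and -x: 68 mm over both, 16 wide, z 0-9. Above, the square shaft to grip: 24 x 24 mm, faces across x and y, z 34-76, then 18 mm square tip to z 80
- stem_blue: blue plastic brush stem, 80 mm tall, 0.12 kg, stands loose; may be absent. Origin: centre of underside. Round foot 44 mm across, z 0-34 (its top is the shoulder), two lugs (white ticks) at its bottom along own +x and -x: 68 mm over both, 16 wide, z 0-9. Above, the square shaft to grip: 24 x 24 mm, faces across x and y, z 34-76, then 18 mm square tip to z 80
- ring_red: red plastic drip ring for the red stem, 62 mm outside, 38 mm hole (2 mm clear of the shaft's corners), 32 mm high, 0.06 kg, lies flat, loose. Origin: centre of its underside, z its axis. On the stem it rests on the shoulder, its origin 34 mm above the stem's origin
- ring_green: green plastic drip ring for the green stem, 62 mm outside, 38 mm hole (2 mm clear of the shaft's corners), 32 mm high, 0.06 kg, lies flat, loose. Origin: centre of its underside, z its axis. On the stem it rests on the shoulder, its origin 34 mm above the stem's origin
- ring_blue: blue plastic drip ring for the blue stem, 62 mm outside, 38 mm hole (2 mm clear of the shaft's corners), 32 mm high, 0.06 kg, lies flat, loose. Origin: centre of its underside, z its axis. On the stem it rests on the shoulder, its origin 34 mm above the stem's origin
- cup: yellow plastic cup, bystander, 76 mm across, 95 mm high. Origin: centre of its underside
- perfume: closed amber glass perfume bottle with a black cap, bystander, 55 x 35 mm, 104 mm high. Origin: centre of its underside
- hairbrush: wooden hairbrush, bystander, lying along its x, 210 mm long (x from -105 to +105 mm), 60 mm wide, 33 mm high. Origin: centre of its underside
- clipper: steel nail clipper, bystander, lying along its x, 80 x 14 mm, 13 mm high. Origin: centre of its underside
Not all that is in view belongs to the job. What is shaped like the stem_blue but yellow is not meant.

How it is judged:
On the way:
1. every stem present is locked in a socket of the stand ((horizontal distance between stem_red and socket0 below 0.006 m or horizontal distance between stem_red and socket1 below 0.006 m or horizontal distance between stem_red and socket2 below 0.006 m) and z of stem_red in the frame of stand between 0.011 and 0.0205 m and angle between the x axis of each of stem_red, stem_green, stem_blue and the y axis of stand, either way round below 0.35 rad and angle between each of stem_red, stem_green, stem_blue's own z axis and vertical below 0.1 rad and (horizontal distance between stem_green and socket0 below 0.006 m or horizontal distance between stem_green and socket1 below 0.006 m or horizontal distance between stem_green and socket2 below 0.006 m) and z of stem_green in the frame of stand between 0.011 and 0.0205 m and (horizontal distance between stem_blue and socket0 below 0.006 m or horizontal distance between stem_blue and socket1 below 0.006 m or horizontal distance between stem_blue and socket2 below 0.006 m) and z of stem_blue in the frame of stand between 0.011 and 0.0205 m), for 0.2 s.
At the end, for the whole second after the job is handed in: Every stem present is within 6 mm of a socket's axis, its underside 11 to 20.5 mm above the vanity, its lugs within 0.35 rad of the stand's y, tilted under 0.1 rad; each one's ring of the same colour is within 6 mm of its axis, 30 to 38 mm above its underside, tilted under 0.12 rad; all at rest (all of step 1 and horizontal distance between ring_red and stem_red below 0.006 m and z of ring_red in the frame of stem_red between 0.03 and 0.038 m and angle between each of ring_red, ring_green, ring_blue's own z axis and vertical below 0.12 rad and horizontal distance between ring_green and stem_green below 0.006 m and z of ring_green in the frame of stem_green between 0.03 and 0.038 m and horizontal distance between ring_blue and stem_blue below 0.006 m and z of ring_blue in the frame of stem_blue between 0.03 and 0.038 m and linear speed of each of stem_red, ring_red, stem_green, ring_green, stem_blue, ring_blue below 0.02 m/s); the robot touches nothing.
It fails at once if a bystander is moved more than 40 mm (distance of any of cup, perfume, hairbrush, clipper from where it was at the start of the episode above 0.04 m).
It fails at once if the red ring is put on its stem before the stem is locked in the stand (horizontal distance between ring_red and stem_red below 0.008 m and z of ring_red in the frame of stem_red between 0.03 and 0.045 m and (angle between the x axis of stem_red and the y axis of stand, either way round above 0.6 rad or (horizontal distance between stem_red and socket0 above 0.02 m and horizontal distance between stem_red and socket1 above 0.02 m and horizontal distance between stem_red and socket2 above 0.02 m))).
It fails at once if the green ring is put on its stem before the stem is locked in the stand (horizontal distance between ring_green and stem_green below 0.008 m and z of ring_green in the frame of stem_green between 0.03 and 0.045 m and (angle between the x axis of stem_green and the y axis of stand, either way round above 0.6 rad or (horizontal distance between stem_green and socket0 above 0.02 m and horizontal distance between stem_green and socket1 above 0.02 m and horizontal distance between stem_green and socket2 above 0.02 m))).
It fails at once if the blue ring is put on its stem before the stem is locked in the stand (horizontal distance between ring_blue and stem_blue below 0.008 m and z of ring_blue in the frame of stem_blue between 0.03 and 0.045 m and (angle between the x axis of stem_blue and the y axis of stand, either way round above 0.6 rad or (horizontal distance between stem_blue and socket0 above 0.02 m and horizontal distance between stem_blue and socket1 above 0.02 m and horizontal distance between stem_blue and socket2 above 0.02 m))).
Of stem_red, stem_green, stem_blue only 2 to 3 are there at a start; the rules pass over those that are not, and their reading is None.
At some moment in a run one of ring_red, ring_green, ring_blue, stem_red, stem_green, stem_blue may be knocked a few centimetres aside while the robot is not near it.
It also fails if it takes over 210 s, if anything falls off the work surface, if the arm or the gripper's body presses on something with over 40 N, if the wrist force passes 120 N, or if a joint passes its speed limit or range.

### The arm

A 7-joint arm with a two-finger parallel gripper is mounted at the origin on the work surface. World frame = base frame: x ahead of the robot, y to its left, z up, the work surface at z = 0. Lengths are in m, angles in rad, forces in N, time in s.
With the tool pointing down it reaches from about 0.425 to 0.875 m from the base axis. Payload 8.4 kg.
Tool frame: the origin (TCP) lies midway between the tips of the shut fingers; the grasp point (between the pads) lies 19 mm behind it; x points along the fingers, y is the direction in which the jaws open and shut, and the axes are right-handed (so a half turn about x gives the same grasp; the last joint's range is limited). The gripper opens to 85 mm and grips with 20 to 120 N. Pads are 22 mm wide; open, the fingers measure 114 mm over their backs; the gripper's body (76 mm by 85 mm) begins 54 mm behind the grasp point. The pads swing forward as they close: fully open they stand 13 mm farther back than shut.
Start: joints at [-1.247, 0.333, 0.04, 1.465, -0.013, 1.343, -0.059], TCP at [0.267, 0.593, 0.231] pointing down, gripper open.
Joint ranges: [-2.58, 2.58], [-0.38, 2.09], [-1.3, 1.39], [0.25, 2.4], [-1.5, 4.64], [0.08, 2.09], [-2.65, 2.65]. Speed limits (rad/s): [2.22, 2.22, 2.79, 2.79, 3.14, 3.14, 3.14].

### API

Orientations are given as [roll, pitch, yaw] about the fixed x, y, z axes, in that order (R = Rz(yaw) Ry(pitch) Rx(roll)).
In Python, from rig import robot, capture, find_in, regions_of, pinpoint gives the robot as it stands.
- The arm moves only by the shell command python3 -m creep 'ROWS' [OPENING] [FORCE]. ROWS is JSON, a list of rows, each an object of numbers: "tx", "ty", "tz": the shift along the tool's x, y, z in m; "ax", "ay", "az": the turn, a rotation vector about the tool's x, y, z in degrees. A call has 1 to 10 rows; each row is the pose to reach, as a shift and turn from the pose commanded when the call began, along the tool's axes at that moment; what a row does not reach only later rows make up. A row lasts 1/12 s, in which the tool goes at most 41.7 mm and 7.16 degrees, less where a joint would pass 70% of its speed; a pose out of reach is approached as far as the arm can. A call with a gripper value outside its range is refused whole. OPENING is the gripper's target within -1 to 1 (shut at 1, half-way at 0, fully open at -1), set as the call begins (- or left out, the last holds). The fingers move at their own pace and stop on an object; FORCE is the grip in N (left out, the last holds). Time passes only in rows, so rows that repeat a pose let the fingers close. It gives the time, the measured TCP pose, the force and the opening at its end, in the units of the state.
- robot.sense(): the state, without advancing time (a new reading comes with each control period).
- capture(name): name is "scene" or "top"; returns a dict with "pixels" (384x512x3 uint8, blue, green, red), "fx", "fy", "cx", "cy" (pixels), "T" (4x4, takes a point from camera to world coordinates). Camera axes: x right, y down, z forward; pixel columns grow to the right and rows downward; lengths in m; the calibration is good to about 2 mm. A picture is of the moment at which its call begins. There is no depth.
- robot.job_done(): hands the job in, once; it reports no verdict.
Trained networks look in a picture, given as the dict that the camera call returned (one of the last four; its "shot" number tells which), for a name from the list of things; names that differ only in an ending like _2 or _b are one class to them, and where a whole thing is asked for, a point or a joint stands for the part that bears it (a point fixed in the world has none). Each returns a list of dicts, best first, with "p" (0 to 1); they miss things now and then, are a little off and sometimes report something else, mostly with a low value. They report only what shows in the picture. A call takes as long as a camera call. They do not tell look-alikes from the thing itself.
- find_in(query, picture): "at" ([row, column] in pixels, amid what is visible of it).
- regions_of(query, picture): "mask" (384x512 bool, what is visible of it) and "at" ([row, column] in pixels, amid what is visible of it).
- pinpoint(query, picture): "at" ([row, column] in pixels: a listed point, or the origin of a listed thing).
The state is a dict: "t": time; "joint_pos": joint angles; "joint_velocities": joint speeds; "joint_efforts": joint torques, N m; "ee_pos": TCP position; "ee_rot": TCP orientation; "ft_force": force on the tool from outside, world axes, zero at the start; "wrist_torque": the same for the moment, N m; "width": opening from 0.0 (shut) to 1.0 (fully open).
Only numpy, scipy, OpenCV 4.12 (cv2) and the standard library are available. Lean on these libraries where they do the work, as an engineer would, in place of code of your own. Each camera call takes 0.05 s, during which the arm holds its last target.

## Working session

There is one attempt and no reset: what is moved stays moved. The work goes in short steps, Python scripts to look and compute and a shell command to move; the robot and the scene stay as the last step left them, time stands still between calls to the robot, and variables do not carry over. Pictures are saved under pics/ and viewed, and the job is handed in when it is done.

```bash
ls; mkdir -p pics
python3 - <<'E'
from rig import robot, capture
import cv2,numpy as np
s=robot.sense();print({k:np.round(v,3).tolist() for k,v in s.items()})
for n in("scene","top"):
    c=capture(n);cv2.imwrite(f"pics/{n}0.png",c["pixels"]);print(n,c["fx"],c["fy"],c["cx"],c["cy"],np.round(c["T"],4).tolist())
E
```

```text
pics
{'t': 0.0, 'joint_pos': [-1.247, 0.334, 0.04, 1.466, -0.013, 1.343, -0.058], 'joint_velocities': [-0.0, -0.0, 0.001, 0.002, 0.001, 0.001, -0.001], 'joint_efforts': [0.001, -65.855, 1.366, -40.558, 0.017, 0.012, -0.0], 'ee_pos': [0.267, 0.592, 0.23], 'ee_rot': [-1.512, 1.569, -1.935], 'ft_force': [0.579, -0.76, 0.478], 'wrist_torque': [0.0, -0.023, -0.02], 'width': 1.002}
scene 466.9865028358091 466.9865028358091 250.05579235809668 192.5436363623182 [[-0.5889, 0.6159, -0.5234, 1.1719], [0.808, 0.4616, -0.366, 0.356], [0.0162, -0.6385, -0.7695, 0.8803], [0.0, 0.0, 0.0, 1.0]]
top 412.2469427899256 412.2469427899256 250.5839046077937 202.16526368910286 [[0.0259, -0.9909, 0.1324, 0.4517], [-0.9996, -0.0276, -0.0108, -0.0406], [0.0144, -0.132, -0.9911, 1.1113], [0.0, 0.0, 0.0, 1.0]]
```

View pics/scene0.png

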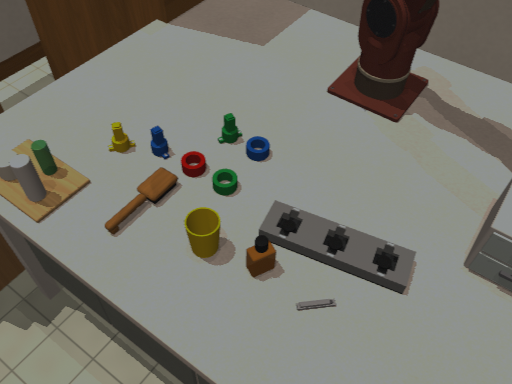

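View pics/top0.png

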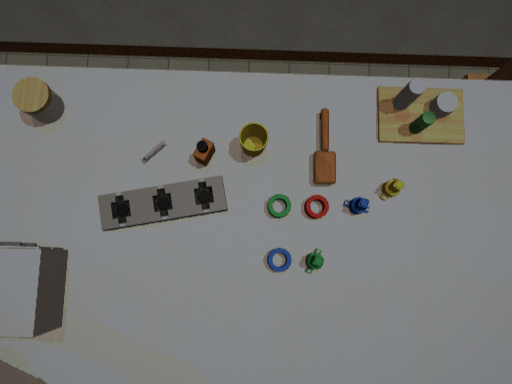

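```bash
cat > h.py <<'E'
from rig import robot, capture, find_in, regions_of, pinpoint
import cv2,numpy as np
def unproj(c,rc,z):
    T=np.array(c["T"]);d=T[:3,:3]@np.array([(rc[1]-c["cx"])/c["fx"],(rc[0]-c["cy"])/c["fy"],1.]);o=T[:3,3]
    return o+d*(z-o[2])/d[2]
def proj(c,p):
    T=np.array(c["T"]);q=T[:3,:3].T@(np.array(p)-T[:3,3])
    return np.array([q[1]/q[2]*c["fy"]+c["cy"],q[0]/q[2]*c["fx"]+c["cx"]])
def tri(c1,p1,c2,p2):
    A=[];b=[]
    for c,rc in((c1,p1),(c2,p2)):
        T=np.array(c["T"]);d=T[:3,:3]@np.array([(rc[1]-c["cx"])/c["fx"],(rc[0]-c["cy"])/c["fy"],1.]);d/=np.linalg.norm(d)
        P=np.eye(3)-np.outer(d,d);A.append(P);b.append(P@T[:3,3])
    return np.linalg.solve(sum(A),sum(b))
def crop(c,r0,r1,c0,c1,k,name):
    cv2.imwrite(name,cv2.resize(c["pixels"][r0:r1,c0:c1],None,fx=k,fy=k,interpolation=cv2.INTER_CUBIC))
def st():
    s=robot.sense()
    from scipy.spatial.transform import Rotation as R
    r=R.from_euler('xyz',s["ee_rot"]).as_matrix()
    print("t",round(s["t"],2),"tcp",np.round(s["ee_pos"],4),"x",np.round(r[:,0],3),"y",np.round(r[:,1],3),"z",np.round(r[:,2],3),"F",np.round(s["ft_force"],1),"w",round(s["width"],3),"q",np.round(s["joint_pos"],2))
    return s,r
E
python3 - <<'E'
from h import *
a=capture("scene");b=capture("top")
for q in["stand","socket0","socket1","socket2","stem_red","stem_green","stem_blue","ring_green","ring_blue","ring_red"]:
    pa=pinpoint(q,a);pb=pinpoint(q,b)
    print(q)
    for n,c,ps in(("s",a,pa),("t",b,pb)):
        for p in ps[:3]: print("  ",n,round(p["p"],2),np.round(p["at"],1),np.round(unproj(c,p["at"],0),4))
crop(a,100,210,90,280,4,"pics/c1.png");crop(b,180,280,260,420,5,"pics/c2.png");crop(b,170,240,90,240,5,"pics/c3.png")
E
```

```text
stand
   s 0.88 [244.7 330.4] [0.5879 0.1717 0.    ]
   t 0.79 [203.7 165.4] [0.5895 0.1779 0.    ]
   t 0.62 [203.7 163.9] [0.5894 0.182  0.    ]
socket0
   s 0.69 [268.  382.7] [0.5724 0.2932 0.    ]
   s 0.68 [249.8 331.1] [0.5988 0.1797 0.    ]
   s 0.55 [231.1 287.5] [0.6146 0.0738 0.    ]
   t 0.86 [197.6 201.4] [0.6089 0.0813 0.    ]
   t 0.74 [212.  121.7] [0.5637 0.2943 0.    ]
   t 0.6 [202.3 164.3] [0.5932 0.1811 0.    ]
socket1
   s 0.69 [268.  382.7] [0.5724 0.2932 0.    ]
   s 0.68 [249.8 331.1] [0.5988 0.1797 0.    ]
   s 0.55 [231.1 287.5] [0.6146 0.0738 0.    ]
   t 0.86 [197.6 201.4] [0.6089 0.0813 0.    ]
   t 0.74 [212.  121.7] [0.5637 0.2943 0.    ]
   t 0.6 [202.3 164.3] [0.5932 0.1811 0.    ]
socket2
   s 0.69 [268.  382.7] [0.5724 0.2932 0.    ]
   s 0.68 [249.8 331.1] [0.5988 0.1797 0.    ]
   s 0.55 [231.1 287.5] [0.6146 0.0738 0.    ]
   t 0.86 [197.6 201.4] [0.6089 0.0813 0.    ]
   t 0.74 [212.  121.7] [0.5637 0.2943 0.    ]
   t 0.6 [202.3 164.3] [0.5932 0.1811 0.    ]
stem_red
stem_green
   s 0.58 [136.4 228.9] [ 0.4474 -0.2256  0.    ]
   t 0.62 [261. 310.] [ 0.4459 -0.2158  0.    ]
stem_blue
   s 0.61 [147.7 119.7] [ 0.6554 -0.4295  0.    ]
   s 0.56 [152.8 160.3] [ 0.6049 -0.3312  0.    ]
   t 0.88 [189.4 388.5] [ 0.646  -0.4303  0.    ]
   t 0.75 [203.6 359.5] [ 0.6045 -0.35    0.    ]
ring_green
   s 0.82 [184.1 225.8] [ 0.5873 -0.1271  0.    ]
   t 0.54 [204.3 275.6] [ 0.5962 -0.121   0.    ]
ring_blue
   s 0.79 [153.1 256.3] [ 0.4541 -0.1292  0.    ]
   t 0.58 [257.8 276.8] [ 0.452  -0.1267  0.    ]
ring_red
   t 0.74 [207.5 314.7] [ 0.5903 -0.2276  0.    ]
```

View pics/c1.png

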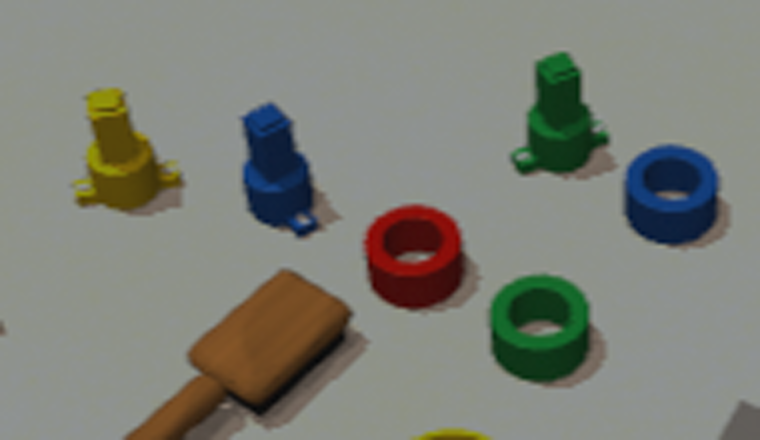

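View pics/c2.png

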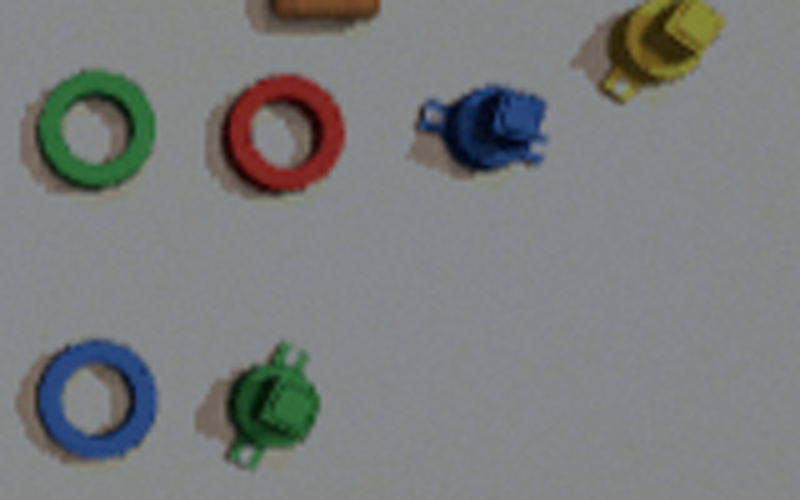

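View pics/c3.png

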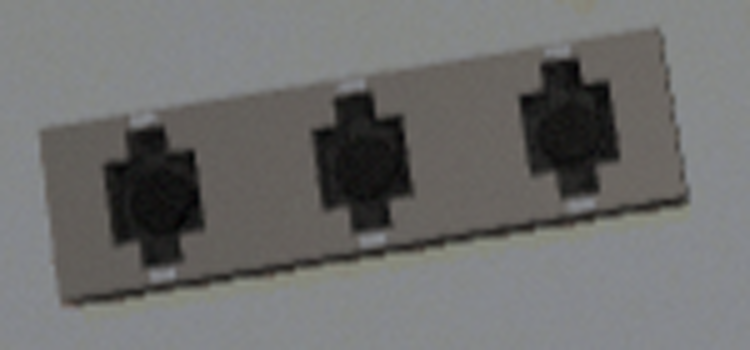

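```bash
cat > fit.py <<'E'
from h import *
from scipy.optimize import minimize
def cyl(r,z0,z1,n=40):
    t=np.linspace(0,2*np.pi,n,endpoint=False);return np.vstack([np.c_[r*np.cos(t),r*np.sin(t),np.full(n,z)] for z in(z0,z1)])
def box(a,b,z0,z1): return np.array([[sx*a,sy*b,z] for sx in(-1,1) for sy in(-1,1) for z in(z0,z1)])
PARTS={"stem":[cyl(.022,0,.034),box(.034,.008,0,.009),box(.012,.012,.034,.076),box(.009,.009,.076,.08)],"ring":[cyl(.031,0,.032)]}
S=4
def render(c,kind,x,y,yaw,z,shape,o):
    m=np.zeros(shape,np.uint8);R=np.array([[np.cos(yaw),-np.sin(yaw),0],[np.sin(yaw),np.cos(yaw),0],[0,0,1]])
    T=np.array(c["T"])
    for P in PARTS[kind]:
        W=P@R.T+[x,y,z];q=(W-T[:3,3])@T[:3,:3]
        u=q[:,0]/q[:,2]*c["fx"]+c["cx"];v=q[:,1]/q[:,2]*c["fy"]+c["cy"]
        pts=np.c_[(u-o[1]+.5)*S-.5,(v-o[0]+.5)*S-.5].astype(np.float32)
        cv2.fillConvexPoly(m,np.round(cv2.convexHull(pts)*16).astype(np.int32),255,cv2.LINE_AA,4)
    return m/255.
def cmask(c,color,o,n):
    p=c["pixels"][o[0]:o[0]+n,o[1]:o[1]+n].astype(np.float32)
    p=cv2.GaussianBlur(cv2.resize(p,None,fx=S,fy=S,interpolation=cv2.INTER_CUBIC),(0,0),1.5)
    b,g,r=p[...,0],p[...,1],p[...,2]
    d={"blue":b-r,"green":g-np.maximum(r,b),"red":r-g}[color]
    mx=np.percentile(d,97)
    m=(d>mx*.35).astype(np.uint8)
    return m
def fit(cams,kind,color,x,y,yaw=0,z=0,rad=.06):
    res=[]
    for c in cams+([None] if len(cams)>1 else []):
        cs=[c] if c else cams
        data=[]
        for cc in cs:
            ctr=proj(cc,[x,y,z+.03]);n=64;o=np.round(ctr-n/2).astype(int)
            m=cmask(cc,color,o,n)
            k,l,stt,_=cv2.connectedComponentsWithStats(m)
            if k>1:
                # component nearest the centre with area
                best=max(range(1,k),key=lambda i:((l==i).sum())/(1+((np.argwhere(l==i).mean(0)-n*S/2)**2).sum()/900)); m=(l==best).astype(np.uint8)
            cn,_=cv2.findContours(m,cv2.RETR_EXTERNAL,cv2.CHAIN_APPROX_NONE)
            if kind=="ring": cv2.drawContours(m,cn,-1,1,-1)
            data.append((cc,o,cv2.GaussianBlur(m.astype(np.float32),(0,0),2)))
        def f(p):
            e=0
            for cc,o,m in data: e+=((cv2.GaussianBlur(render(cc,kind,p[0]*.01+x,p[1]*.01+y,p[2] if kind=="stem" else 0,z,m.shape,o).astype(np.float32),(0,0),2)-m)**2).sum()/m.sum()
            return e
        best=None
        for y0 in(np.arange(0,np.pi,np.pi/8) if kind=="stem" and yaw is None else [yaw or 0]):
            s=minimize(f,[0,0,y0],method="Nelder-Mead",options=dict(initial_simplex=[[0,0,y0],[.7,0,y0],[0,.7,y0],[0,0,y0+.2]],xatol=1e-3,fatol=1e-5))
            if best is None or s.fun<best.fun: best=s
        res.append((c["name"] if c and "name" in c else "both",x+best.x[0]*.01,y+best.x[1]*.01,np.degrees(best.x[2])%180,best.fun))
        print(kind,color,"scene" if c is cams[0] else("top" if c is not None and len(cams)>1 and c is cams[1] else "both"),np.round(res[-1][1:],4))
    return res[-1]
def bars(c,z=.034):
    "white bars of stand: returns world points"
    p=c["pixels"].astype(int)
    return p
E
python3 - <<'E'
from fit import *
a=capture("scene");b=capture("top")
print(list(a.keys()))
fit([a,b],"stem","green",.4465,-.22,None)
fit([a,b],"stem","blue",.605,-.34,None)
fit([a,b],"ring","green",.59,-.124)
fit([a,b],"ring","blue",.453,-.128)
fit([a,b],"ring","red",.59,-.2276)
crop(a,195,290,250,420,4,"pics/c4.png")
E
```

```text
['pixels', 'fx', 'fy', 'cx', 'cy', 'T', 'shot']
stem green scene [ 4.49300e-01 -2.22200e-01  1.55091e+02  2.07000e-02]
stem green top [ 4.468000e-01 -2.240000e-01  1.552234e+02  6.080000e-02]
stem green both [ 4.475000e-01 -2.237000e-01  1.553486e+02  1.002000e-01]
stem blue scene [ 5.98700e-01 -3.38400e-01  7.13371e+01  4.92000e-02]
stem blue top [ 5.9800e-01 -3.4030e-01  7.4585e+01  5.1100e-02]
stem blue both [ 0.5981 -0.3396 73.5255  0.109 ]
ring green scene [ 0.5924 -0.1268  8.6666  0.0326]
ring green top [ 0.5912 -0.1285  4.8334  0.0226]
ring green both [ 0.5916 -0.1279  3.6275  0.0627]
ring blue scene [ 0.4497 -0.1296  4.9969  0.0507]
ring blue top [ 0.4482 -0.1311  7.0626  0.0141]
ring blue both [ 0.4486 -0.1306  6.1626  0.0732]
ring red scene [ 0.593  -0.2271  1.8463  0.0491]
ring red top [ 0.5919 -0.2294  5.5415  0.038 ]
ring red both [ 0.5921 -0.2285  4.1858  0.0972]
```

View pics/c4.png

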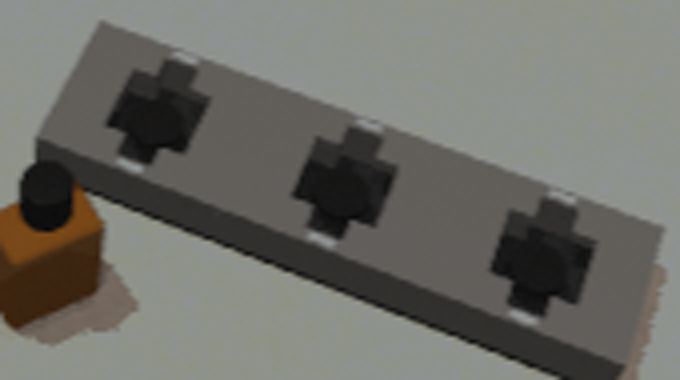

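```bash
cat > stand.py <<'E'
from h import *
G={"top":[((145,121),(162,275)),((352,87),(372,241)),((558,50),(581,205))],"scene":[((563,197),(524,317)),((370,126),(323,240)),((184,58),(130,165))]}
O={"top":(170,90,5),"scene":(195,250,4)}
def stand(c,n,show=True):
    r0,c0,k=O[n];p=c["pixels"].mean(2);out=[]
    for pr in G[n]:
        e=[]
        for X,Y in pr:
            u=(X+.5)/k-.5+c0;v=(Y+.5)/k-.5+r0;ui,vi=int(round(u)),int(round(v))
            w=p[vi-3:vi+4,ui-4:ui+5];base=np.percentile(w,55);q=np.clip(w-base-.3*(w.max()-base),0,None)
            yy,xx=np.mgrid[vi-3:vi+4,ui-4:ui+5]
            e.append(unproj(c,((q*yy).sum()/q.sum(),(q*xx).sum()/q.sum()),.034))
        out.append(e)
    out=np.array(out);ctr=out.mean(1)[:,:2]
    d=(out[:,0]-out[:,1])[:,:2]
    if show:
        print(n,"sockets 0,1,2",np.round(ctr,4).tolist(),"spacing",np.round(np.linalg.norm(np.diff(ctr,axis=0),axis=1),4),"barlen",np.round(np.linalg.norm(d,axis=1),4),"yaw_x",np.round(np.degrees(np.arctan2(d[:,1],d[:,0])),2),"yaw from row",np.degrees(np.arctan2(-(ctr[0]-ctr[2])[0],(ctr[0]-ctr[2])[1])))
    return ctr
E
python3 - <<'E'
from stand import *
for n in("scene","top"): stand(capture(n),n)
E
```

```text
scene sockets 0,1,2 [[0.5685, 0.2903], [0.5892, 0.1823], [0.6105, 0.0742]] spacing [0.11   0.1102] barlen [0.0871 0.0884 0.0887] yaw_x [-169.89 -169.55 -169.15] yaw from row 10.978696810818716
top sockets 0,1,2 [[0.5691, 0.2883], [0.591, 0.1805], [0.6126, 0.0725]] spacing [0.1099 0.1101] barlen [0.0887 0.0892 0.09  ] yaw_x [12.08 12.26 12.65] yaw from row 11.402927075724634
```

```bash
python3 - <<'E'
from h import *
st()
E
python3 -m creep '[{"tx":0,"ax":7},{"ax":7}]' -1 40
python3 - <<'E'
from h import *
st()
E
```

```text
t 1.4 tcp [0.2667 0.5927 0.2313] x [-0. -0. -1.] y [ 0.41   0.912 -0.   ] z [ 0.912 -0.41   0.   ] F [ 0.   0.4 -1.2] w 0.996 q [-1.25  0.33  0.04  1.47 -0.01  1.34 -0.06]
t 1.4 tcp [0.2667 0.5927 0.2313] x [-0. -0. -1.] y [ 0.41   0.912 -0.   ] z [ 0.912 -0.41   0.   ] F [ 0.   0.4 -1.2] w 0.996 q [-1.25  0.33  0.04  1.47 -0.01  1.34 -0.06]invalid input
```

```bash
python3 -m creep '[{"tx":0,"ty":0,"tz":0,"ax":7,"ay":0,"az":0},{"tx":0,"ty":0,"tz":0,"ax":7,"ay":0,"az":0}]' -1 40
python3 - <<'E'
from h import *
st()
E
```

```text
t: 1.57
ee_pos: [0.2667, 0.5927, 0.2313]
ee_rot: [-2.415, 1.571, -2.966]
ft_force: [0.6, 0.2, -0.6]
width: 1.0
t 1.57 tcp [0.2667 0.5927 0.2313] x [-0. -0. -1.] y [ 0.523  0.852 -0.   ] z [ 0.852 -0.523 -0.   ] F [ 0.6  0.2 -0.6] w 1.0 q [-1.26  0.33  0.06  1.47 -0.02  1.34 -0.18]
```

```bash
cat >> h.py <<'E'
def go(x,y,z,th):
    s,r=st();y0=np.degrees(np.arctan2(r[1,1],r[0,1]));d=np.array([x,y,z])-s["ee_pos"]
    t=r.T@d;da=(y0-th+180)%360-180
    print("theta",round(y0,2),"-> shift",np.round(t,4),"ax",round(da,2),"dist",round(np.linalg.norm(d),3))
E
python3 -c "
from h import *
go(.5,.12,.2,10)"
```

```text
t 1.57 tcp [0.2667 0.5927 0.2313] x [-0. -0. -1.] y [ 0.523  0.852 -0.   ] z [ 0.852 -0.523 -0.   ] F [ 0.6  0.2 -0.6] w 1.0 q [-1.26  0.33  0.06  1.47 -0.02  1.34 -0.18]
theta 58.44 -> shift [ 0.0313 -0.2807  0.4462] ax 48.44 dist 0.528
```

```bash
python3 -m creep '[{"tx":0.031,"ty":-0.281,"tz":0.446,"ax":48.4,"ay":0,"az":0},{"tx":0.031,"ty":-0.281,"tz":0.446,"ax":48.4,"ay":0,"az":0},{"tx":0.031,"ty":-0.281,"tz":0.446,"ax":48.4,"ay":0,"az":0},{"tx":0.031,"ty":-0.281,"tz":0.446,"ax":48.4,"ay":0,"az":0},{"tx":0.031,"ty":-0.281,"tz":0.446,"ax":48.4,"ay":0,"az":0},{"tx":0.031,"ty":-0.281,"tz":0.446,"ax":48.4,"ay":0,"az":0},{"tx":0.031,"ty":-0.281,"tz":0.446,"ax":48.4,"ay":0,"az":0},{"tx":0.031,"ty":-0.281,"tz":0.446,"ax":48.4,"ay":0,"az":0},{"tx":0.031,"ty":-0.281,"tz":0.446,"ax":48.4,"ay":0,"az":0},{"tx":0.031,"ty":-0.281,"tz":0.446,"ax":48.4,"ay":0,"az":0}]'; python3 -c "
from h import *
go(.448,-.223,.13,-24.8)"
```

```text
t: 2.4
ee_pos: [0.4532, 0.2188, 0.2071]
ee_rot: [2.228, 1.57, 0.842]
ft_force: [0.9, 0.5, -0.3]
width: 1.005
t 2.4 tcp [0.4532 0.2188 0.2071] x [ 0.001  0.001 -1.   ] y [0.983 0.184 0.001] z [ 0.184 -0.983 -0.001] F [ 0.9  0.5 -0.3] w 1.005 q [-0.92  0.04  0.4   1.87 -0.02  1.24 -0.33]
theta 10.59 -> shift [ 0.0768 -0.0864  0.4333] ax 35.39 dist 0.448
```

```bash
python3 -m creep '[{"tx":0.06,"ty":-0.086,"tz":0.433,"ax":35.4,"ay":0,"az":0},{"tx":0.06,"ty":-0.086,"tz":0.433,"ax":35.4,"ay":0,"az":0},{"tx":0.06,"ty":-0.086,"tz":0.433,"ax":35.4,"ay":0,"az":0},{"tx":0.06,"ty":-0.086,"tz":0.433,"ax":35.4,"ay":0,"az":0},{"tx":0.06,"ty":-0.086,"tz":0.433,"ax":35.4,"ay":0,"az":0},{"tx":0.06,"ty":-0.086,"tz":0.433,"ax":35.4,"ay":0,"az":0},{"tx":0.06,"ty":-0.086,"tz":0.433,"ax":35.4,"ay":0,"az":0},{"tx":0.06,"ty":-0.086,"tz":0.433,"ax":35.4,"ay":0,"az":0},{"tx":0.06,"ty":-0.086,"tz":0.433,"ax":35.4,"ay":0,"az":0},{"tx":0.06,"ty":-0.086,"tz":0.433,"ax":35.4,"ay":0,"az":0}]'; 
python3 -m creep '[{"tx":0,"ty":0,"tz":0,"ax":0,"ay":0,"az":0},{"tx":0,"ty":0,"tz":0,"ax":0,"ay":0,"az":0}]'
python3 - <<'E'
from fit import *
go(.448,-.223,.13,-24.8)
a=capture("scene");b=capture("top")
cv2.imwrite("pics/s1.png",np.hstack([a["pixels"][50:250,60:400],b["pixels"][150:350,180:430]]))
E
```

```text
t: 3.23
ee_pos: [0.4463, -0.1941, 0.1511]
ee_rot: [2.223, 1.569, 0.219]
ft_force: [1.3, -0.3, -0.2]
width: 1.002
t: 3.4
ee_pos: [0.4458, -0.1946, 0.1507]
ee_rot: [0.011, 1.57, -1.998]
ft_force: [0.9, -0.4, -0.8]
width: 1.001
t 3.4 tcp [ 0.4458 -0.1946  0.1507] x [-0.    -0.001 -1.   ] y [ 0.905 -0.425  0.   ] z [-0.425 -0.905  0.001] F [ 0.9 -0.4 -0.8] w 1.001 q [-0.5   0.05  0.86  1.99 -0.04  1.12 -0.06]
theta -25.14 -> shift [0.0207 0.0141 0.0247] ax -0.34 dist 0.035
```

View pics/s1.png

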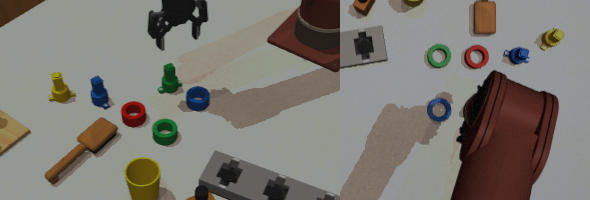

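```bash
python3 -m creep '[{"tx":0,"ty":0.014,"tz":0.025,"ax":-0.3,"ay":0,"az":0},{"tx":0,"ty":0.014,"tz":0.025,"ax":-0.3,"ay":0,"az":0},{"tx":0.04,"ty":0.014,"tz":0.025,"ax":-0.3,"ay":0,"az":0},{"tx":0.08,"ty":0.014,"tz":0.025,"ax":-0.3,"ay":0,"az":0},{"tx":0.11,"ty":0.014,"tz":0.025,"ax":-0.3,"ay":0,"az":0},{"tx":0.11,"ty":0.014,"tz":0.025,"ax":-0.3,"ay":0,"az":0},{"tx":0.11,"ty":0.014,"tz":0.025,"ax":-0.3,"ay":0,"az":0}]'
python3 - <<'E'
from fit import *
go(.448,-.223,.04,-24.8)
a=capture("scene");crop(a,90,190,170,300,6,"pics/s2.png")
E
```

```text
t: 4.08
ee_pos: [0.4479, -0.2196, 0.0404]
ee_rot: [-1.207, 1.568, 3.075]
ft_force: [0.6, 0.2, 1.1]
width: 0.998
t 4.08 tcp [ 0.4479 -0.2196  0.0404] x [-0.003  0.    -1.   ] y [ 0.909 -0.417 -0.003] z [-0.417 -0.909  0.001] F [0.6 0.2 1.1] w 0.998 q [-0.37  0.3   0.84  2.06 -0.28  0.9   0.2 ]
theta -24.62 -> shift [0.0004 0.0015 0.003 ] ax 0.18 dist 0.003
```

View pics/s2.png

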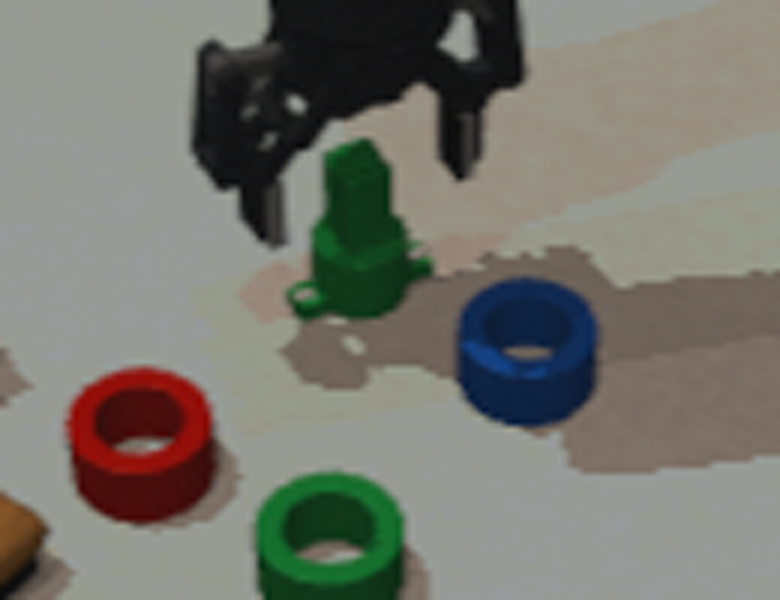

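```bash
python3 -m creep '[{"tx":0,"ty":0.001,"tz":0.003,"ax":0,"ay":0,"az":0},{"tx":0,"ty":0.001,"tz":0.003,"ax":0,"ay":0,"az":0}]'; python3 -c "
from h import *
st()"; python3 -m creep '[{"tx":0,"ty":0,"tz":0,"ax":0,"ay":0,"az":0},{"tx":0,"ty":0,"tz":0,"ax":0,"ay":0,"az":0},{"tx":0,"ty":0,"tz":0,"ax":0,"ay":0,"az":0},{"tx":0,"ty":0,"tz":0,"ax":0,"ay":0,"az":0},{"tx":0,"ty":0,"tz":0,"ax":0,"ay":0,"az":0},{"tx":0,"ty":0,"tz":0,"ax":0,"ay":0,"az":0},{"tx":0,"ty":0,"tz":0,"ax":0,"ay":0,"az":0},{"tx":0,"ty":0,"tz":0,"ax":0,"ay":0,"az":0}]' 1 60
python3 - <<'E'
from fit import *
go(.448,-.223,.04,-24.8)
a=capture("scene");b=capture("top");crop(a,90,190,170,300,6,"pics/s3.png")
fit([a],"stem","green",.448,-.223,np.radians(155))
E
```

```text
t: 4.3
ee_pos: [0.4499, -0.2245, 0.0429]
ee_rot: [1.907, 1.567, -0.095]
ft_force: [-0.5, -1.0, 0.6]
width: 0.999
t 4.3 tcp [ 0.4499 -0.2245  0.0429] x [ 0.004 -0.    -1.   ] y [ 0.909 -0.418  0.004] z [-0.418 -0.909 -0.001] F [-0.5 -1.   0.6] w 0.999 q [-0.36  0.3   0.84  2.06 -0.29  0.9   0.21]
t: 4.97
ee_pos: [0.4484, -0.2239, 0.041]
ee_rot: [1.92, 1.571, -0.083]
ft_force: [-0.7, 1.1, 5.8]
width: 0.273
t 4.97 tcp [ 0.4484 -0.2239  0.041 ] x [ 0. -0. -1.] y [ 0.908 -0.418  0.   ] z [-0.418 -0.908 -0.   ] F [-0.7  1.1  5.8] w 0.273 q [-0.36  0.3   0.84  2.06 -0.29  0.9   0.21]
theta -24.73 -> shift [ 0.001  -0.0008 -0.0007] ax 0.07 dist 0.001
stem green scene [ 4.509000e-01 -2.217000e-01  1.550432e+02  1.550000e-01]
```

View pics/s3.png

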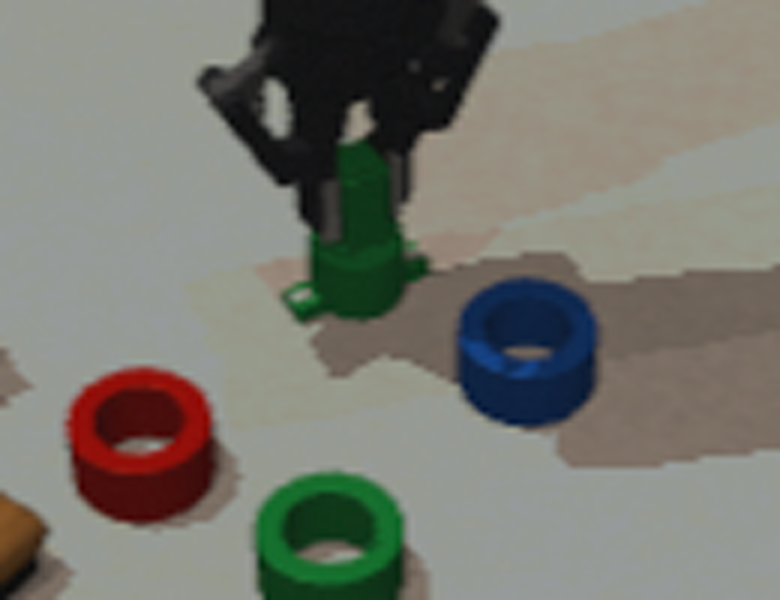

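```bash
python3 -m creep '[{"tx":-0.04,"ty":0,"tz":0,"ax":0,"ay":0,"az":0},{"tx":-0.08,"ty":0,"tz":0,"ax":0,"ay":0,"az":0},{"tx":-0.1,"ty":0,"tz":0,"ax":0,"ay":0,"az":0},{"tx":-0.1,"ty":0,"tz":0,"ax":0,"ay":0,"az":0}]'
python3 - <<'E'
from h import *
go(.590,.1814,.14,11.2)
E
```

```text
t: 5.4
ee_pos: [0.4504, -0.2249, 0.1447]
ee_rot: [1.902, 1.565, -0.101]
ft_force: [0.8, -0.2, -1.5]
width: 0.273
t 5.4 tcp [ 0.4504 -0.2249  0.1447] x [ 0.006 -0.001 -1.   ] y [ 0.908 -0.419  0.006] z [-0.419 -0.908 -0.002] F [ 0.8 -0.2 -1.5] w 0.273 q [-0.47  0.12  0.92  1.97 -0.11  1.1   0.06]
theta -24.75 -> shift [ 0.0053 -0.0434 -0.4274] ax -35.95 dist 0.43
```

```bash
python3 -m creep '[{"tx":0,"ty":-0.043,"tz":-0.427,"ax":-36,"ay":0,"az":0},{"tx":0,"ty":-0.043,"tz":-0.427,"ax":-36,"ay":0,"az":0},{"tx":0,"ty":-0.043,"tz":-0.427,"ax":-36,"ay":0,"az":0},{"tx":0,"ty":-0.043,"tz":-0.427,"ax":-36,"ay":0,"az":0},{"tx":0,"ty":-0.043,"tz":-0.427,"ax":-36,"ay":0,"az":0},{"tx":0,"ty":-0.043,"tz":-0.427,"ax":-36,"ay":0,"az":0},{"tx":0,"ty":-0.043,"tz":-0.427,"ax":-36,"ay":0,"az":0},{"tx":0,"ty":-0.043,"tz":-0.427,"ax":-36,"ay":0,"az":0},{"tx":0,"ty":-0.043,"tz":-0.427,"ax":-36,"ay":0,"az":0},{"tx":0,"ty":-0.043,"tz":-0.427,"ax":-36,"ay":0,"az":0}]'; python3 -m creep '[{"tx":0,"ty":0,"tz":0,"ax":0,"ay":0,"az":0},{"tx":0,"ty":0,"tz":0,"ax":0,"ay":0,"az":0}]';python3 - <<'E'
from h import *
go(.590,.1814,.1,11.2)
E
```

```text
t: 6.23
ee_pos: [0.5833, 0.1722, 0.1391]
ee_rot: [-1.607, 1.569, -2.981]
ft_force: [1.3, -0.5, -1.2]
width: 0.272
t: 6.4
ee_pos: [0.583, 0.1734, 0.1385]
ee_rot: [-1.338, 1.568, -2.707]
ft_force: [-0.6, -0.9, -1.6]
width: 0.272
t 6.4 tcp [0.583  0.1734 0.1385] x [-0.002 -0.001 -1.   ] y [ 0.98   0.201 -0.003] z [ 0.201 -0.98   0.001] F [-0.6 -0.9 -1.6] w 0.272 q [-0.83  0.35  0.58  1.71 -0.21  1.15  0.01]
theta 11.57 -> shift [ 0.0385  0.0086 -0.0064] ax 0.37 dist 0.04
```

```bash
python3 -m creep '[{"tx":0.038,"ty":0.0086,"tz":-0.0064,"ax":0.4,"ay":0,"az":0},{"tx":0.038,"ty":0.0086,"tz":-0.0064,"ax":0.4,"ay":0,"az":0},{"tx":0.038,"ty":0.0086,"tz":-0.0064,"ax":0.4,"ay":0,"az":0},{"tx":0.038,"ty":0.0086,"tz":-0.0064,"ax":0.4,"ay":0,"az":0}]';python3 - <<'E'
from fit import *
from stand import stand
go(.590,.1814,.1,11.2)
a=capture("scene");b=capture("top");crop(a,180,280,270,400,6,"pics/s4.png");crop(b,150,250,90,240,5,"pics/s5.png")
z=robot.sense()["ee_pos"][2]-.041
for c in(a,b):fit([c],"stem","green",.59,.1814,np.radians(11.2),z)
E
```

```text
t: 6.73
ee_pos: [0.5908, 0.1767, 0.103]
ee_rot: [-0.844, 1.57, -2.227]
ft_force: [0.4, -0.3, -0.2]
width: 0.27
t 6.73 tcp [0.5908 0.1767 0.103 ] x [-0.001 -0.001 -1.   ] y [ 0.982  0.187 -0.001] z [ 0.187 -0.982  0.001] F [ 0.4 -0.3 -0.2] w 0.27 q [-0.82  0.4   0.57  1.72 -0.24  1.09  0.02]
theta 10.79 -> shift [ 0.003   0.0001 -0.0048] ax -0.41 dist 0.006
stem green scene [ 0.5966  0.179  13.5414  0.7409]
stem green scene [0.588  0.1691 5.4004 1.1987]
```

View pics/s4.png

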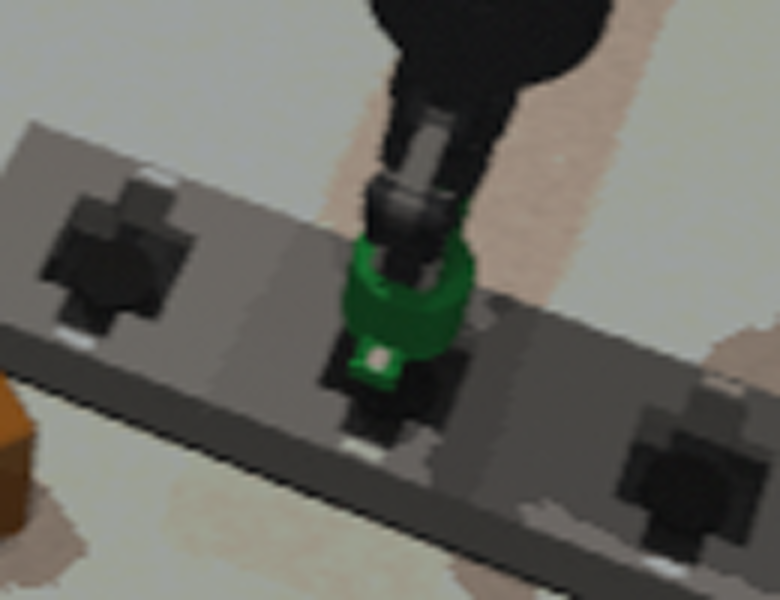

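View pics/s5.png

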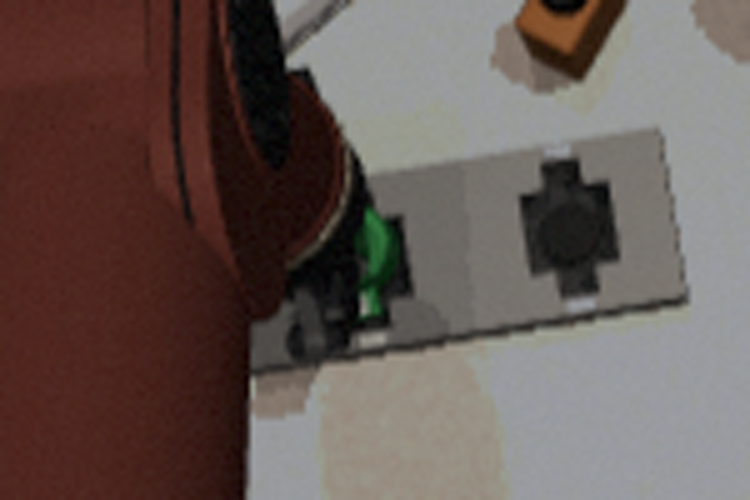

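```bash
cat >> h.py <<'E'
def avg(n=6):
    from scipy.spatial.transform import Rotation as R
    P=[];M=[]
    for i in range(n):
        capture("scene");s=robot.sense();P.append(s["ee_pos"]);M.append(R.from_euler('xyz',s["ee_rot"]))
    P=np.array(P);r=R.concatenate(M).mean().as_matrix()
    print("mean",np.round(P.mean(0),4),"sd",np.round(P.std(0),4),"x",np.round(r[:,0],3),"theta",round(np.degrees(np.arctan2(r[1,1],r[0,1])),2),"F",np.round(s["ft_force"],1),"t",round(s["t"],2))
    return P.mean(0),r
def go2(x,y,z,th,n=6):
    p,r=avg(n);y0=np.degrees(np.arctan2(r[1,1],r[0,1]));print("shift",np.round(r.T@(np.array([x,y,z])-p),4),"ax",round((y0-th+180)%360-180,2))
E
python3 -c "
from h import *
go2(.59,.1814,.09,11.2)"
```

```text
mean [0.5914 0.1779 0.1038] sd [0.0002 0.0002 0.0003] x [ 0.001  0.001 -1.   ] theta 10.85 F [-0.1  0.6 -1.8] t 7.13
shift [ 0.0138 -0.0007 -0.0037] ax -0.35
```

```bash
cat >> fit.py <<'E'
def overlay(c,kind,x,y,yaw,z,r0,r1,c0,c1,k,name):
    im=cv2.resize(c["pixels"][r0:r1,c0:c1],None,fx=k,fy=k,interpolation=cv2.INTER_CUBIC)
    R=np.array([[np.cos(yaw),-np.sin(yaw),0],[np.sin(yaw),np.cos(yaw),0],[0,0,1]]);T=np.array(c["T"])
    for P in PARTS[kind]:
        q=(P@R.T+[x,y,z]-T[:3,3])@T[:3,:3];u=q[:,0]/q[:,2]*c["fx"]+c["cx"];v=q[:,1]/q[:,2]*c["fy"]+c["cy"]
        pts=np.c_[(u-c0+.5)*k-.5,(v-r0+.5)*k-.5].astype(np.float32)
        cv2.polylines(im,[np.round(cv2.convexHull(pts)*16).astype(np.int32)],True,(255,0,255),1,cv2.LINE_AA,4)
        if len(P)>20: cv2.polylines(im,[np.round(pts[len(P)//2:]*16).astype(np.int32).reshape(-1,1,2)],True,(0,255,255),1,cv2.LINE_AA,4)
    cv2.imwrite(name,im)
E
python3 - <<'E'
from fit import *
a=capture("scene")
overlay(a,"stem",.5914+.0008,.1779+.001,np.radians(10.85),.1038-.041,180,280,270,400,6,"pics/o1.png")
E
```

```text
(no output)
```

View pics/o1.png

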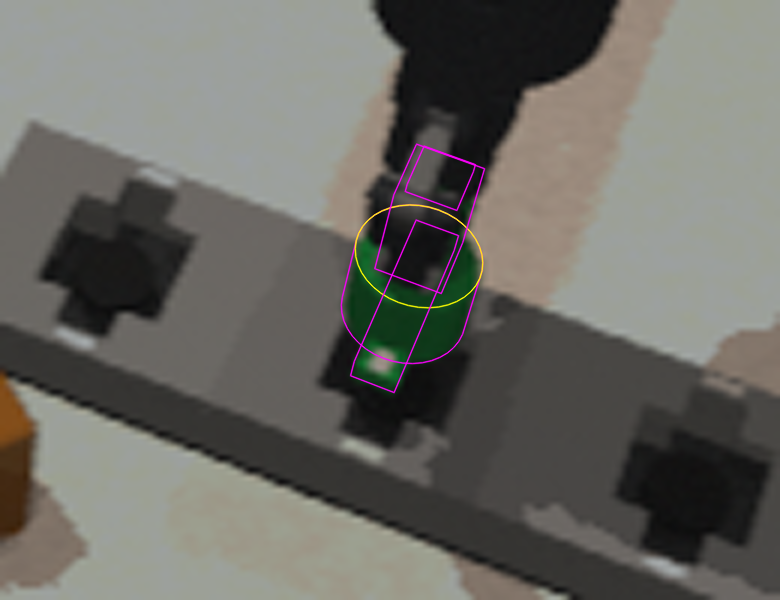

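```bash
python3 -m creep '[{"tx":0.0,"ty":-0.0013,"tz":-0.0038,"ax":-0.4,"ay":0,"az":0},{"tx":0.012,"ty":-0.0013,"tz":-0.0038,"ax":-0.4,"ay":0,"az":0},{"tx":0.024,"ty":-0.0013,"tz":-0.0038,"ax":-0.4,"ay":0,"az":0},{"tx":0.024,"ty":-0.0013,"tz":-0.0038,"ax":-0.4,"ay":0,"az":0},{"tx":0.024,"ty":-0.0013,"tz":-0.0038,"ax":-0.4,"ay":0,"az":0}]';python3 - <<'E'
from fit import *
go2(.5893,.1814,.065,11.2,4)
a=capture("scene");p=robot.sense()["ee_pos"]
overlay(a,"stem",p[0]+.0008,p[1]+.001,np.radians(11.2),p[2]-.041,180,280,270,400,6,"pics/o2.png")
E
```

```text
t: 7.6
ee_pos: [0.5879, 0.1812, 0.0771]
ee_rot: [-1.246, 1.568, -2.62]
ft_force: [-1.3, -0.1, -1.0]
width: 0.274
mean [0.589  0.1814 0.0786] sd [0.0003 0.0001 0.0004] x [-0. -0. -1.] theta 11.26 F [-0.2  0.6 -1.6] t 7.8
shift [0.0136 0.0003 0.0001] ax 0.06
```

View pics/o2.png

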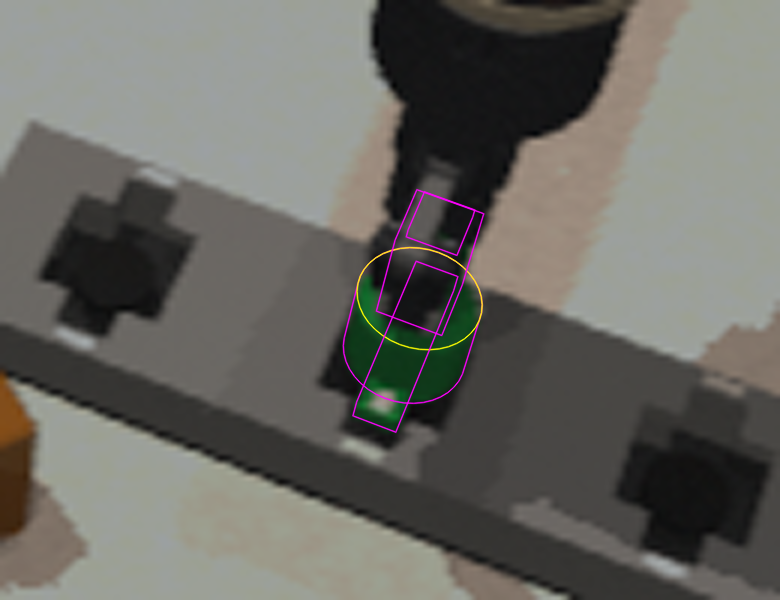

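```bash
python3 -m creep '[{"tx":0.004,"ty":0,"tz":0.0005,"ax":0,"ay":0,"az":0},{"tx":0.008,"ty":0,"tz":0.0005,"ax":0,"ay":0,"az":0},{"tx":0.012,"ty":0,"tz":0.0005,"ax":0,"ay":0,"az":0},{"tx":0.012,"ty":0,"tz":0.0005,"ax":0,"ay":0,"az":0}]';python3 - <<'E'
from fit import *
go2(.5893,.1814,.065,11.2,4)
E
```

```text
t: 8.18
ee_pos: [0.5884, 0.181, 0.0656]
ee_rot: [-1.341, 1.569, -2.714]
ft_force: [-0.5, -0.3, -0.4]
width: 0.274
mean [0.5889 0.1811 0.0665] sd [0.0002 0.     0.0003] x [-0. -0. -1.] theta 11.27 F [ 0.1 -0.4 -2.1] t 8.38
shift [ 0.0015  0.0005 -0.0003] ax 0.07
```

```bash
python3 -m creep '[{"tx":0.004,"ty":0,"tz":0,"ax":0,"ay":0,"az":0},{"tx":0.008,"ty":0,"tz":0,"ax":0,"ay":0,"az":0},{"tx":0.012,"ty":0,"tz":0,"ax":0,"ay":0,"az":0},{"tx":0.012,"ty":0,"tz":0,"ax":0,"ay":0,"az":0},{"tx":0.012,"ty":0,"tz":0,"ax":0,"ay":0,"az":0}]';python3 - <<'E'
from fit import *
go2(.5893,.1814,.0545,11.2,4)
a=capture("scene");p=robot.sense()["ee_pos"]
overlay(a,"stem",p[0]+.0008,p[1]+.001,np.radians(11.2),p[2]-.041,180,280,270,400,6,"pics/o3.png")
E
```

```text
t: 8.8
ee_pos: [0.5897, 0.1812, 0.0552]
ee_rot: [1.78, 1.57, 0.405]
ft_force: [-1.1, -0.4, 7.9]
width: 0.275
mean [0.5897 0.1813 0.0553] sd [0. 0. 0.] x [ 0.001  0.001 -1.   ] theta 11.27 F [-0.3 -0.8  6.8] t 9.0
shift [ 0.0008 -0.0004 -0.0002] ax 0.07
```

View pics/o3.png

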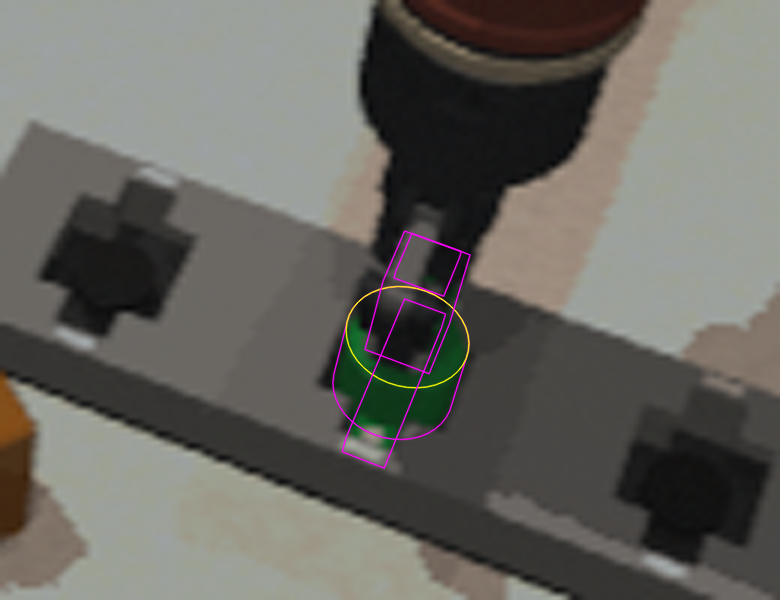

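```bash
python3 -m creep '[{"tx":0.001,"ty":0,"tz":0,"ax":0,"ay":0,"az":0},{"tx":0.001,"ty":0,"tz":0,"ax":6,"ay":0,"az":0},{"tx":0.001,"ty":0,"tz":0,"ax":12,"ay":0,"az":0},{"tx":0.001,"ty":0,"tz":0,"ax":18,"ay":0,"az":0},{"tx":0.001,"ty":0,"tz":0,"ax":24,"ay":0,"az":0},{"tx":0.001,"ty":0,"tz":0,"ax":30,"ay":0,"az":0}]';python3 - <<'E'
from fit import *
go2(.5893,.1814,.0545,-78.8,2)
print(robot.sense()["wrist_torque"])
E
```

```text
t: 9.55
ee_pos: [0.59, 0.1814, 0.0546]
ee_rot: [2.351, 1.569, 0.448]
ft_force: [-0.1, -0.1, 7.5]
width: 0.274
mean [0.59   0.1815 0.0545] sd [0. 0. 0.] x [ 0.002  0.001 -1.   ] theta -19.23 F [0.2 0.5 6.9] t 9.65
shift [-0.     -0.0006  0.0003] ax 59.57
[ 0.05277758 -0.04583872 -0.03890068]
```

```bash
python3 -m creep '[{"tx":0,"ty":0,"tz":0,"ax":6,"ay":0,"az":0},{"tx":0,"ty":0,"tz":0,"ax":12,"ay":0,"az":0},{"tx":0,"ty":0,"tz":0,"ax":18,"ay":0,"az":0},{"tx":0,"ty":0,"tz":0,"ax":24,"ay":0,"az":0},{"tx":0,"ty":0,"tz":0,"ax":30,"ay":0,"az":0},{"tx":0,"ty":0,"tz":0,"ax":36,"ay":0,"az":0},{"tx":0,"ty":0,"tz":0,"ax":42,"ay":0,"az":0},{"tx":0,"ty":0,"tz":0,"ax":48,"ay":0,"az":0},{"tx":0,"ty":0,"tz":0,"ax":54,"ay":0,"az":0},{"tx":0,"ty":0,"tz":0,"ax":58,"ay":0,"az":0}]'
python3 -m creep '[{"tx":0,"ty":0,"tz":0,"ax":2,"ay":0,"az":0},{"tx":0,"ty":0,"tz":0,"ax":2,"ay":0,"az":0}]';python3 - <<'E'
from fit import *
go2(.59,.1814,.0545,-78.8,3)
print(robot.sense()["wrist_torque"])
a=capture("scene");crop(a,180,280,270,400,6,"pics/s6.png")
E
```

```text
t: 10.48
ee_pos: [0.59, 0.1814, 0.0545]
ee_rot: [-3.082, 1.569, 0.286]
ft_force: [-0.3, -0.2, 7.4]
width: 0.272
t: 10.65
ee_pos: [0.59, 0.1815, 0.0544]
ee_rot: [-3.128, 1.569, 0.208]
ft_force: [-0.1, 0.4, 7.3]
width: 0.274
mean [0.59   0.1814 0.0545] sd [0. 0. 0.] x [ 0.002  0.001 -1.   ] theta -78.73 F [-1.1 -0.1  8. ] t 10.8
shift [-0.  0.  0.] ax 0.07
[ 0.06304531 -0.02779868 -0.0574451 ]
```

View pics/s6.png

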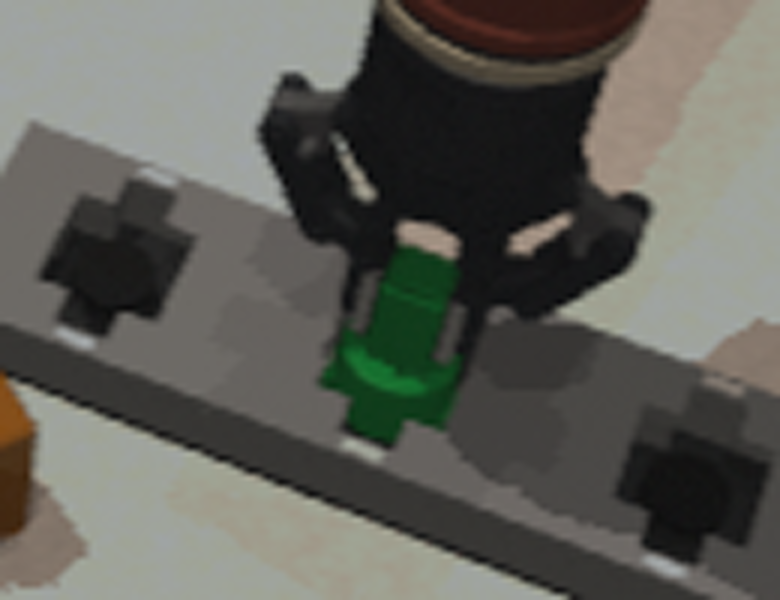

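```bash
python3 -m creep '[{"tx":-0.001,"ty":0,"tz":0,"ax":1,"ay":0,"az":0},{"tx":-0.002,"ty":0,"tz":0,"ax":1,"ay":0,"az":0},{"tx":-0.003,"ty":0,"tz":0,"ax":1,"ay":0,"az":0},{"tx":-0.004,"ty":0,"tz":0,"ax":1,"ay":0,"az":0},{"tx":-0.004,"ty":0,"tz":0,"ax":1,"ay":0,"az":0}]';python3 - <<'E'
from fit import *
go2(.59,.1814,.0595,-78.8,2)
E
python3 -m creep '[{"tx":0,"ty":0,"tz":0,"ax":0,"ay":0,"az":0},{"tx":0,"ty":0,"tz":0,"ax":0,"ay":0,"az":0},{"tx":0,"ty":0,"tz":0,"ax":0,"ay":0,"az":0},{"tx":0,"ty":0,"tz":0,"ax":0,"ay":0,"az":0},{"tx":0,"ty":0,"tz":0,"ax":0,"ay":0,"az":0},{"tx":0,"ty":0,"tz":0,"ax":0,"ay":0,"az":0}]' -1
python3 -m creep '[{"tx":-0.04,"ty":0,"tz":0,"ax":0,"ay":0,"az":0},{"tx":-0.08,"ty":0,"tz":0,"ax":0,"ay":0,"az":0},{"tx":-0.12,"ty":0,"tz":0,"ax":0,"ay":0,"az":0},{"tx":-0.12,"ty":0,"tz":0,"ax":0,"ay":0,"az":0}]'
python3 - <<'E'
from fit import *
a=capture("scene");b=capture("top")
overlay(a,"stem",.59+.0,.1815+.001,np.radians(101.2),.0185,180,280,270,400,6,"pics/o4.png")
cv2.imwrite("pics/s7.png",np.hstack([a["pixels"][50:320,60:440],b["pixels"][100:370,80:430]]))
fit([a],"stem","green",.59,.1814,np.radians(101.2),.0185)
go2(.598,-.339,.14,73.5,1)
E
```

```text
t: 11.27
ee_pos: [0.5899, 0.1814, 0.0584]
ee_rot: [-2.973, 1.569, 0.348]
ft_force: [2.0, -0.9, 3.7]
width: 0.27
mean [0.5899 0.1814 0.0582] sd [0. 0. 0.] x [ 0.002  0.001 -1.   ] theta -79.72 F [2.6 1.3 4.4] t 11.37
shift [-0.0013  0.     -0.0001] ax -0.92
t: 11.87
ee_pos: [0.5889, 0.1811, 0.0576]
ee_rot: [0.286, 1.57, -2.676]
ft_force: [-0.4, -0.0, 0.3]
width: 1.0
t: 12.2
ee_pos: [0.5926, 0.181, 0.1853]
ee_rot: [-2.921, 1.561, 0.399]
ft_force: [0.7, -0.4, 0.4]
width: 1.002
stem green scene [  0.5929   0.182  103.2878   0.1712]
mean [0.5889 0.1814 0.1778] sd [0. 0. 0.] x [ 0.     0.001 -1.   ] theta -79.71 F [ 0.5  0.1 -0.4] t 12.35
shift [0.0374 0.5136 0.084 ] ax -153.21
```

View pics/o4.png

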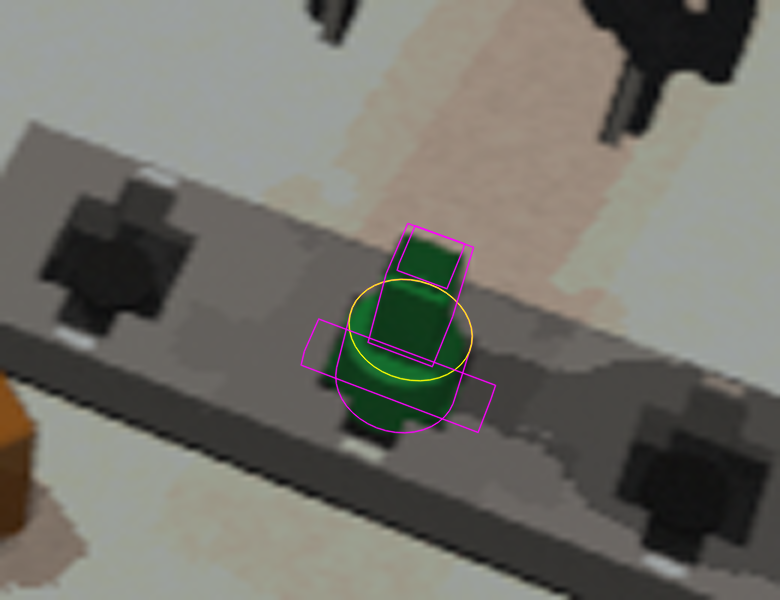

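View pics/s7.png

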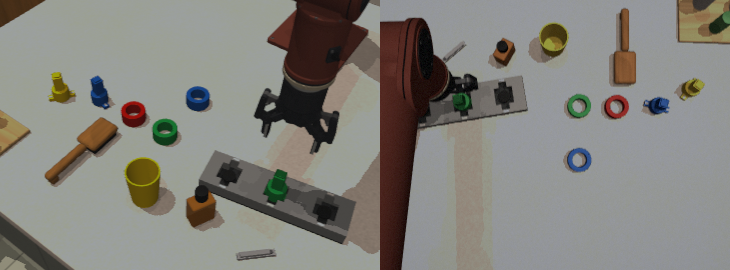

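```bash
python3 -c "
from h import *
go(.598,-.339,.14,-16.5)"
python3 -m creep '[{"tx":0,"ty":0.514,"tz":0.084,"ax":-63,"ay":0,"az":0},{"tx":0,"ty":0.514,"tz":0.084,"ax":-63,"ay":0,"az":0},{"tx":0,"ty":0.514,"tz":0.084,"ax":-63,"ay":0,"az":0},{"tx":0,"ty":0.514,"tz":0.084,"ax":-63,"ay":0,"az":0},{"tx":0,"ty":0.514,"tz":0.084,"ax":-63,"ay":0,"az":0},{"tx":0,"ty":0.514,"tz":0.084,"ax":-63,"ay":0,"az":0},{"tx":0,"ty":0.514,"tz":0.084,"ax":-63,"ay":0,"az":0},{"tx":0,"ty":0.514,"tz":0.084,"ax":-63,"ay":0,"az":0},{"tx":0,"ty":0.514,"tz":0.084,"ax":-63,"ay":0,"az":0},{"tx":0,"ty":0.514,"tz":0.084,"ax":-63,"ay":0,"az":0}]'
python3 -c "
from h import *
go(.598,-.339,.14,-16.5)"
```

```text
t 12.35 tcp [0.5889 0.1814 0.1778] x [ 0.     0.001 -1.   ] y [ 0.179 -0.984 -0.001] z [-0.984 -0.179 -0.   ] F [ 0.5  0.1 -0.4] w 1.0 q [-1.13  0.44  1.    1.66 -0.39  1.26 -1.44]
theta -79.71 -> shift [0.0374 0.5136 0.084 ] ax -63.21 dist 0.522
t: 13.18
ee_pos: [0.5953, -0.2256, 0.1759]
ee_rot: [-1.827, 1.568, 2.601]
ft_force: [1.3, -0.2, 0.2]
width: 1.003
t 13.18 tcp [ 0.5953 -0.2256  0.1759] x [-0.002  0.001 -1.   ] y [ 0.96  -0.28  -0.003] z [-0.28  -0.96  -0.001] F [ 1.3 -0.2  0.2] w 1.003 q [-0.33  0.44  0.83  1.6  -0.34  1.26  0.27]
theta -16.24 -> shift [0.0358 0.0344 0.1082] ax 0.26 dist 0.119
```

```bash
python3 -m creep '[{"tx":0.03,"ty":0.034,"tz":0.108,"ax":0.3,"ay":0,"az":0},{"tx":0.03,"ty":0.034,"tz":0.108,"ax":0.3,"ay":0,"az":0},{"tx":0.03,"ty":0.034,"tz":0.108,"ax":0.3,"ay":0,"az":0},{"tx":0.03,"ty":0.034,"tz":0.108,"ax":0.3,"ay":0,"az":0},{"tx":0.03,"ty":0.034,"tz":0.108,"ax":0.3,"ay":0,"az":0}]'
python3 - <<'E'
from fit import *
a=capture("scene");b=capture("top")
fit([a],"stem","blue",.598,-.339,np.radians(73)); fit([b],"stem","blue",.598,-.339,np.radians(73))
go2(.598,-.339,.042,-16.5,1)
cv2.imwrite("pics/s8.png",np.hstack([a["pixels"][50:320,60:440],b["pixels"][100:370,130:480]]))
E
```

```text
t: 13.6
ee_pos: [0.5952, -0.3403, 0.145]
ee_rot: [-1.351, 1.566, 3.06]
ft_force: [0.7, 0.6, -0.0]
width: 0.996
stem blue scene [ 5.98800e-01 -3.38200e-01  7.09659e+01  5.90000e-02]
stem blue scene [ 0.5982 -0.3398 76.9287  0.1023]
mean [ 0.5981 -0.3361  0.1469] sd [0. 0. 0.] x [-0.001  0.001 -1.   ] theta -16.93 F [0.6 0.9 0.1] t 13.75
shift [0.1049 0.0009 0.0029] ax -0.43
```

View pics/s8.png

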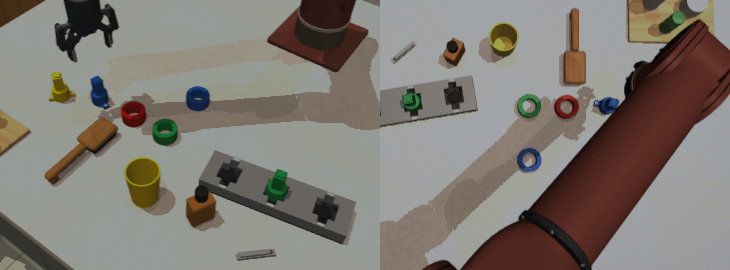

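```bash
python3 -m creep '[{"tx":0.03,"ty":0.001,"tz":0.003,"ax":0,"ay":0,"az":0},{"tx":0.06,"ty":0.001,"tz":0.003,"ax":0,"ay":0,"az":0},{"tx":0.09,"ty":0.001,"tz":0.003,"ax":0,"ay":0,"az":0},{"tx":0.105,"ty":0.001,"tz":0.003,"ax":0,"ay":0,"az":0},{"tx":0.105,"ty":0.001,"tz":0.003,"ax":0,"ay":0,"az":0},{"tx":0.105,"ty":0.001,"tz":0.003,"ax":0,"ay":0,"az":0}]'
python3 - <<'E'
from fit import *
go2(.598,-.339,.041,-16.5,2)
a=capture("scene");crop(a,90,190,90,220,6,"pics/s9.png")
E
```

```text
t: 14.25
ee_pos: [0.5983, -0.34, 0.0431]
ee_rot: [-1.869, 1.57, 2.548]
ft_force: [-0.4, -0.4, 1.0]
width: 0.996
mean [ 0.5989 -0.3412  0.0447] sd [0.0001 0.0002 0.0003] x [ 0.002 -0.001 -1.   ] theta -16.98 F [-0.2 -0.5  0.2] t 14.35
shift [ 0.0037 -0.0015 -0.0018] ax -0.48
```

View pics/s9.png

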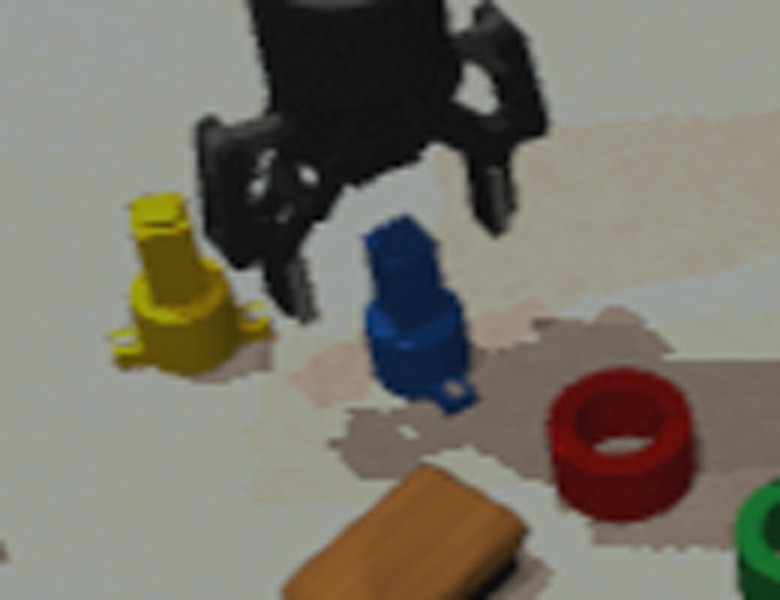

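```bash
python3 -m creep '[{"tx":0.003,"ty":-0.001,"tz":-0.0015,"ax":0,"ay":0,"az":0},{"tx":0.003,"ty":-0.001,"tz":-0.0015,"ax":0,"ay":0,"az":0}]'
python3 -m creep '[{"tx":0,"ty":0,"tz":0,"ax":0,"ay":0,"az":0},{"tx":0,"ty":0,"tz":0,"ax":0,"ay":0,"az":0},{"tx":0,"ty":0,"tz":0,"ax":0,"ay":0,"az":0},{"tx":0,"ty":0,"tz":0,"ax":0,"ay":0,"az":0},{"tx":0,"ty":0,"tz":0,"ax":0,"ay":0,"az":0},{"tx":0,"ty":0,"tz":0,"ax":0,"ay":0,"az":0},{"tx":0,"ty":0,"tz":0,"ax":0,"ay":0,"az":0},{"tx":0,"ty":0,"tz":0,"ax":0,"ay":0,"az":0}]' 1 60
python3 - <<'E'
from fit import *
go2(.598,-.339,.041,-16.5,2)
a=capture("scene");p=robot.sense()["ee_pos"];overlay(a,"stem",p[0]+.001,p[1]+.001,np.radians(73),0,90,190,90,220,6,"pics/s10.png")
E
```

```text
t: 14.57
ee_pos: [0.5977, -0.3392, 0.0405]
ee_rot: [1.779, 1.57, -0.089]
ft_force: [-0.7, 0.6, -0.7]
width: 1.003
t: 15.23
ee_pos: [0.5974, -0.3395, 0.04]
ee_rot: [1.105, 1.57, -0.763]
ft_force: [0.5, -0.7, 2.0]
width: 0.279
mean [ 0.5974 -0.3395  0.04  ] sd [0. 0. 0.] x [ 0. -0. -1.] theta -17.03 F [ 1.  -1.   1.5] t 15.33
shift [-0.001   0.0004 -0.0007] ax -0.53
```

View pics/s10.png

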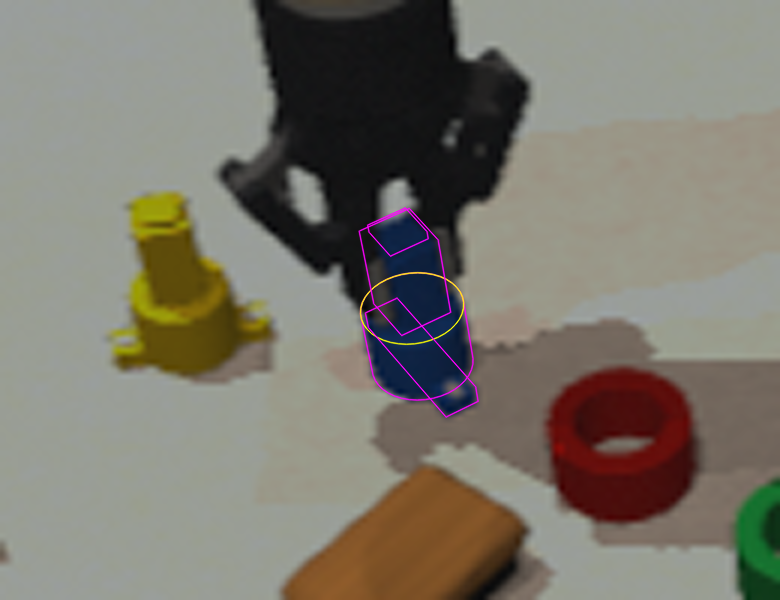

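```bash
python3 -m creep '[{"tx":-0.04,"ty":0,"tz":0,"ax":0,"ay":0,"az":0},{"tx":-0.08,"ty":0,"tz":0,"ax":0,"ay":0,"az":0},{"tx":-0.12,"ty":0,"tz":0,"ax":0,"ay":0,"az":0},{"tx":-0.15,"ty":0,"tz":0,"ax":0,"ay":0,"az":0},{"tx":-0.15,"ty":0,"tz":0,"ax":0,"ay":0,"az":0}]'
python3 - <<'E'
from h import *
go(.5688,.2893,.19,101.2)
E
```

```text
t: 15.8
ee_pos: [0.5992, -0.3414, 0.1968]
ee_rot: [1.417, 1.562, -0.451]
ft_force: [0.1, 0.6, -1.1]
width: 0.271
t 15.8 tcp [ 0.5992 -0.3414  0.1968] x [ 0.008 -0.004 -1.   ] y [ 0.956 -0.293  0.009] z [-0.293 -0.956  0.001] F [ 0.1  0.6 -1.1] w 0.271 q [-0.11  0.53  0.83  1.44 -0.4   1.33  0.44]
theta -17.04 -> shift [ 0.0041 -0.214  -0.5941] ax -118.24 dist 0.631
```

```bash
python3 -m creep '[{"tx":0,"ty":-0.107,"tz":-0.297,"ax":-60,"ay":0,"az":0},{"tx":0,"ty":-0.107,"tz":-0.297,"ax":-60,"ay":0,"az":0},{"tx":0,"ty":-0.107,"tz":-0.297,"ax":-60,"ay":0,"az":0},{"tx":0,"ty":-0.107,"tz":-0.297,"ax":-60,"ay":0,"az":0},{"tx":0,"ty":-0.107,"tz":-0.297,"ax":-60,"ay":0,"az":0},{"tx":0,"ty":-0.107,"tz":-0.297,"ax":-60,"ay":0,"az":0},{"tx":0,"ty":-0.107,"tz":-0.297,"ax":-60,"ay":0,"az":0},{"tx":0,"ty":-0.107,"tz":-0.297,"ax":-60,"ay":0,"az":0},{"tx":0,"ty":-0.107,"tz":-0.297,"ax":-60,"ay":0,"az":0}]'
python3 - <<'E'
from h import *
go(.5688,.2893,.19,101.2)
E
```

```text
t: 16.55
ee_pos: [0.5815, -0.0159, 0.1889]
ee_rot: [2.804, 1.567, 2.0]
ft_force: [0.5, -0.3, -1.8]
width: 0.274
t 16.55 tcp [ 0.5815 -0.0159  0.1889] x [-0.001  0.003 -1.   ] y [0.72  0.694 0.001] z [ 0.694 -0.72  -0.003] F [ 0.5 -0.3 -1.8] w 0.274 q [-0.55  0.24  0.59  1.72 -0.15  1.23  0.85]
theta 43.93 -> shift [-1.000e-04  2.026e-01 -2.286e-01] ax -57.27 dist 0.305
```

```bash
python3 -m creep '[{"tx":0,"ty":0.203,"tz":-0.229,"ax":-57.3,"ay":0,"az":0},{"tx":0,"ty":0.203,"tz":-0.229,"ax":-57.3,"ay":0,"az":0},{"tx":0,"ty":0.203,"tz":-0.229,"ax":-57.3,"ay":0,"az":0},{"tx":0,"ty":0.203,"tz":-0.229,"ax":-57.3,"ay":0,"az":0},{"tx":0,"ty":0.203,"tz":-0.229,"ax":-57.3,"ay":0,"az":0},{"tx":0,"ty":0.203,"tz":-0.229,"ax":-57.3,"ay":0,"az":0},{"tx":0,"ty":0.203,"tz":-0.229,"ax":-57.3,"ay":0,"az":0},{"tx":0,"ty":0.203,"tz":-0.229,"ax":-57.3,"ay":0,"az":0},{"tx":0,"ty":0.203,"tz":-0.229,"ax":-57.3,"ay":0,"az":0},{"tx":0,"ty":0.203,"tz":-0.229,"ax":-57.3,"ay":0,"az":0}]'
python3 - <<'E'
from h import *
go2(.5685,.2893,.1,101.2,2)
E
```

```text
t: 17.38
ee_pos: [0.5735, 0.283, 0.1887]
ee_rot: [-2.812, 1.569, -2.631]
ft_force: [-0.6, -0.3, -1.6]
width: 0.273
mean [0.5744 0.2808 0.1892] sd [0.0002 0.0004 0.0001] x [-0.001 -0.001 -1.   ] theta 100.12 F [-0.  -0.3 -2. ] t 17.48
shift [ 0.0891  0.0095 -0.0042] ax -1.08
```

```bash
python3 -m creep '[{"tx":0,"ty":0.0095,"tz":-0.0042,"ax":-1.1,"ay":0,"az":0},{"tx":0.04,"ty":0.0095,"tz":-0.0042,"ax":-1.1,"ay":0,"az":0},{"tx":0.075,"ty":0.0095,"tz":-0.0042,"ax":-1.1,"ay":0,"az":0},{"tx":0.09,"ty":0.0095,"tz":-0.0042,"ax":-1.1,"ay":0,"az":0},{"tx":0.1,"ty":0.0095,"tz":-0.0042,"ax":-1.1,"ay":0,"az":0},{"tx":0.1,"ty":0.0095,"tz":-0.0042,"ax":-1.1,"ay":0,"az":0},{"tx":0.1,"ty":0.0095,"tz":-0.0042,"ax":-1.1,"ay":0,"az":0}]';python3 - <<'E'
from fit import *
go2(.5688,.2893,.0775,101.2,4)
a=capture("scene");p=robot.sense()["ee_pos"]
overlay(a,"stem",p[0],p[1]+.001,np.radians(11.2),p[2]-.040,190,300,310,440,6,"pics/o5.png")
E
```

```text
t: 18.07
ee_pos: [0.5689, 0.2904, 0.0905]
ee_rot: [0.226, 1.57, 0.424]
ft_force: [1.0, -0.1, -0.7]
width: 0.275
mean [0.5696 0.2909 0.0915] sd [0.0001 0.0001 0.0001] x [ 0.002  0.001 -1.   ] theta 101.35 F [-0.1 -0.  -0.2] t 18.27
shift [ 0.014  -0.0014 -0.0011] ax 0.15
```

View pics/o5.png

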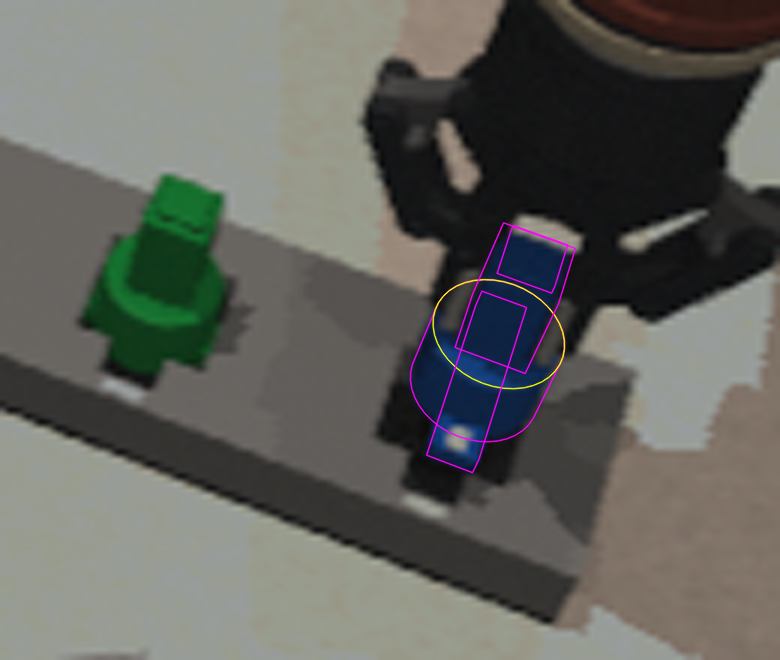

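```bash
python3 -m creep '[{"tx":0.005,"ty":-0.0014,"tz":-0.001,"ax":0,"ay":0,"az":0},{"tx":0.01,"ty":-0.0014,"tz":-0.001,"ax":0,"ay":0,"az":0},{"tx":0.014,"ty":-0.0014,"tz":-0.001,"ax":0,"ay":0,"az":0},{"tx":0.014,"ty":-0.0014,"tz":-0.001,"ax":0,"ay":0,"az":0}]';python3 - <<'E'
from fit import *
go2(.5688,.2893,.0655,101.2,4)
a=capture("scene");crop(a,190,300,310,440,6,"pics/o6.png")
E
```

```text
t: 18.65
ee_pos: [0.5671, 0.2886, 0.0744]
ee_rot: [-2.79, 1.569, -2.592]
ft_force: [-0.3, 0.2, -1.2]
width: 0.275
mean [0.5677 0.2888 0.0754] sd [0.0002 0.0001 0.0003] x [-0.001 -0.    -1.   ] theta 101.37 F [-1.  -1.3 -0.8] t 18.85
shift [0.0099 0.0002 0.0012] ax 0.17
```

View pics/o6.png

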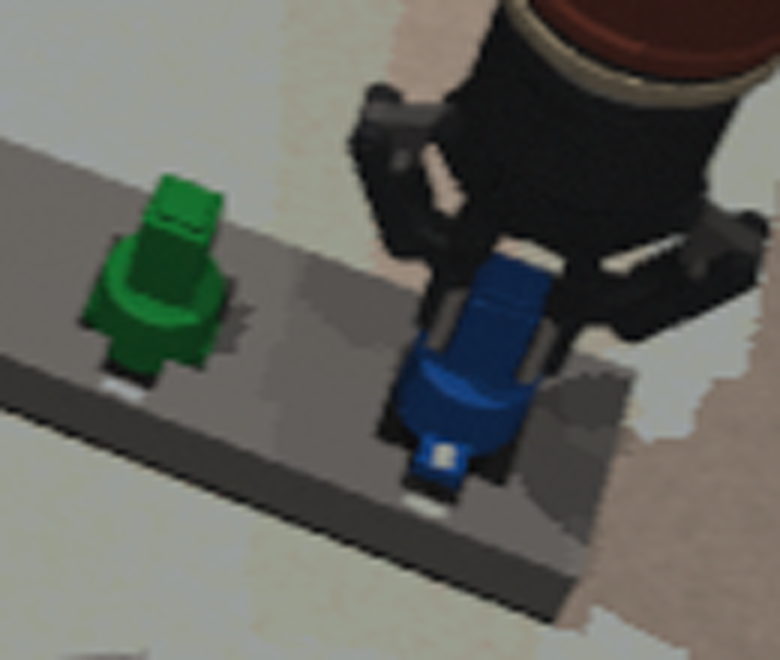

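```bash
python3 -m creep '[{"tx":0.004,"ty":0,"tz":0.001,"ax":0,"ay":0,"az":0},{"tx":0.008,"ty":0,"tz":0.001,"ax":0,"ay":0,"az":0},{"tx":0.011,"ty":0,"tz":0.001,"ax":0,"ay":0,"az":0},{"tx":0.011,"ty":0,"tz":0.001,"ax":0,"ay":0,"az":0}]';python3 - <<'E'
from fit import *
go2(.5688,.2893,.054,101.2,4)
E
```

```text
t: 19.23
ee_pos: [0.5684, 0.2889, 0.0638]
ee_rot: [-2.735, 1.57, -2.537]
ft_force: [-1.1, 0.2, -0.3]
width: 0.275
mean [0.5687 0.289  0.0645] sd [0.0001 0.0001 0.0002] x [-0. -0. -1.] theta 101.37 F [-0.4  0.1 -0.6] t 19.43
shift [0.0105 0.0002 0.0001] ax 0.17
```

```bash
python3 -m creep '[{"tx":0.004,"ty":0,"tz":0,"ax":0,"ay":0,"az":0},{"tx":0.008,"ty":0,"tz":0,"ax":0,"ay":0,"az":0},{"tx":0.0115,"ty":0,"tz":0,"ax":0,"ay":0,"az":0},{"tx":0.0115,"ty":0,"tz":0,"ax":0,"ay":0,"az":0},{"tx":0.0115,"ty":0,"tz":0,"ax":0,"ay":0,"az":0}]';python3 - <<'E'
from fit import *
go2(.5688,.2893,.0535,101.2,3)
a=capture("scene");crop(a,190,300,310,440,6,"pics/o7.png")
E
```

```text
t: 19.85
ee_pos: [0.5694, 0.2894, 0.0538]
ee_rot: [0.376, 1.57, 0.575]
ft_force: [-1.8, -0.1, 8.6]
width: 0.272
mean [0.5694 0.2894 0.054 ] sd [0. 0. 0.] x [ 0.001  0.001 -1.   ] theta 101.37 F [-0.6  0.   7.6] t 20.0
shift [ 0.0005  0.     -0.0006] ax 0.17
```

View pics/o7.png

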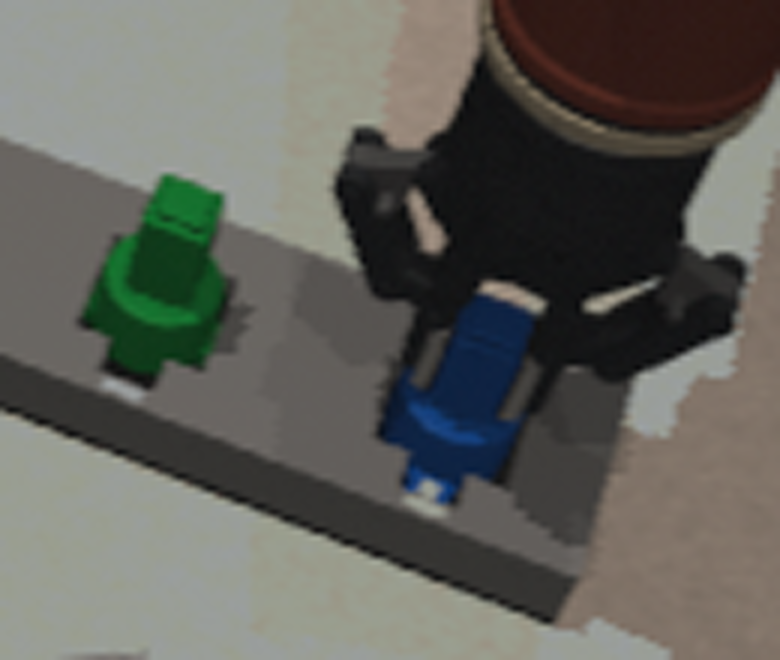

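Pressed in on the spring (~8 N). Now turn clockwise.

```bash
python3 -m creep '[{"tx":0.0005,"ty":0,"tz":0,"ax":6,"ay":0,"az":0},{"tx":0.0005,"ty":0,"tz":0,"ax":12,"ay":0,"az":0},{"tx":0.0005,"ty":0,"tz":0,"ax":18,"ay":0,"az":0},{"tx":0.0005,"ty":0,"tz":0,"ax":24,"ay":0,"az":0},{"tx":0.0005,"ty":0,"tz":0,"ax":30,"ay":0,"az":0}]'
python3 -m creep '[{"tx":0,"ty":0,"tz":0,"ax":6,"ay":0,"az":0},{"tx":0,"ty":0,"tz":0,"ax":12,"ay":0,"az":0},{"tx":0,"ty":0,"tz":0,"ax":18,"ay":0,"az":0},{"tx":0,"ty":0,"tz":0,"ax":24,"ay":0,"az":0},{"tx":0,"ty":0,"tz":0,"ax":30,"ay":0,"az":0},{"tx":0,"ty":0,"tz":0,"ax":36,"ay":0,"az":0},{"tx":0,"ty":0,"tz":0,"ax":42,"ay":0,"az":0},{"tx":0,"ty":0,"tz":0,"ax":48,"ay":0,"az":0},{"tx":0,"ty":0,"tz":0,"ax":54,"ay":0,"az":0},{"tx":0,"ty":0,"tz":0,"ax":60,"ay":0,"az":0}]'
python3 -m creep '[{"tx":0,"ty":0,"tz":0,"ax":1,"ay":0,"az":0},{"tx":0,"ty":0,"tz":0,"ax":1,"ay":0,"az":0}]';python3 - <<'E'
from fit import *
go2(.5694,.2894,.0535,11.2,2)
print(robot.sense()["wrist_torque"])
a=capture("scene");crop(a,190,300,310,440,6,"pics/o8.png")
E
```

```text
t: 20.47
ee_pos: [0.5698, 0.2894, 0.0537]
ee_rot: [0.817, 1.569, 0.486]
ft_force: [0.9, 0.3, 7.6]
width: 0.272
t: 21.3
ee_pos: [0.5698, 0.2895, 0.0537]
ee_rot: [1.856, 1.569, 0.478]
ft_force: [0.6, -0.5, 7.5]
width: 0.269
t: 21.47
ee_pos: [0.5698, 0.2894, 0.0536]
ee_rot: [1.725, 1.569, 0.334]
ft_force: [0.2, -0.2, 6.8]
width: 0.275
mean [0.5698 0.2895 0.0536] sd [0. 0. 0.] x [ 0.002  0.001 -1.   ] theta 10.36 F [ 0.9 -0.6  8.1] t 21.57
shift [ 0.0001 -0.0004  0.    ] ax -0.84
[-0.12274072  0.05772723 -0.08597949]
```

View pics/o8.png

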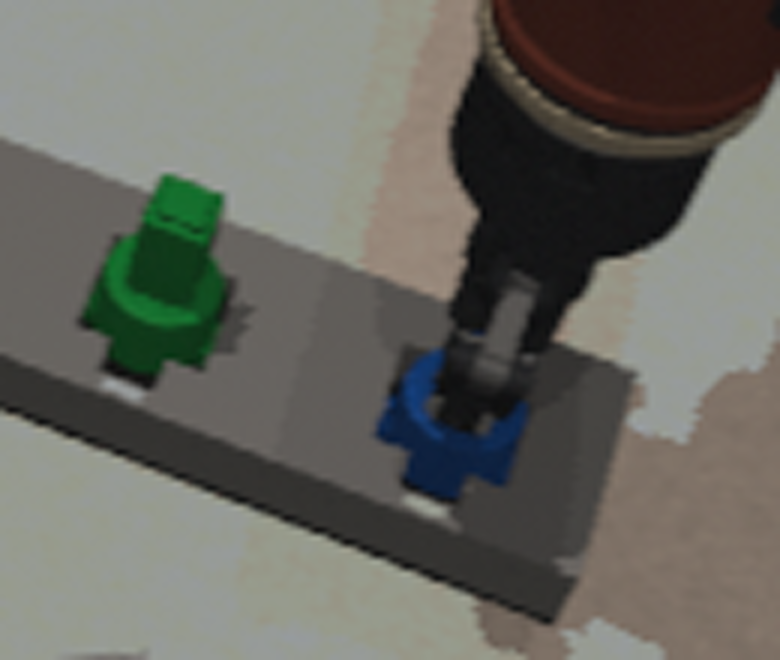

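Turned. Raise into the catch, release, retreat.

```bash
python3 -m creep '[{"tx":-0.001,"ty":0,"tz":0,"ax":0,"ay":0,"az":0},{"tx":-0.002,"ty":0,"tz":0,"ax":0,"ay":0,"az":0},{"tx":-0.003,"ty":0,"tz":0,"ax":0,"ay":0,"az":0},{"tx":-0.004,"ty":0,"tz":0,"ax":0,"ay":0,"az":0},{"tx":-0.004,"ty":0,"tz":0,"ax":0,"ay":0,"az":0}]'
python3 -m creep '[{"tx":0,"ty":0,"tz":0,"ax":0,"ay":0,"az":0},{"tx":0,"ty":0,"tz":0,"ax":0,"ay":0,"az":0},{"tx":0,"ty":0,"tz":0,"ax":0,"ay":0,"az":0},{"tx":0,"ty":0,"tz":0,"ax":0,"ay":0,"az":0},{"tx":0,"ty":0,"tz":0,"ax":0,"ay":0,"az":0},{"tx":0,"ty":0,"tz":0,"ax":0,"ay":0,"az":0}]' -1
python3 -m creep '[{"tx":-0.04,"ty":0,"tz":0,"ax":0,"ay":0,"az":0},{"tx":-0.08,"ty":0,"tz":0,"ax":0,"ay":0,"az":0},{"tx":-0.12,"ty":0,"tz":0,"ax":0,"ay":0,"az":0},{"tx":-0.14,"ty":0,"tz":0,"ax":0,"ay":0,"az":0},{"tx":-0.14,"ty":0,"tz":0,"ax":0,"ay":0,"az":0}]'
python3 - <<'E'
from fit import *
a=capture("scene");b=capture("top")
overlay(a,"stem",.5695,.29,np.radians(101.2),.0185,190,300,310,440,6,"pics/o9.png")
cv2.imwrite("pics/s11.png",np.hstack([a["pixels"][50:320,60:440],b["pixels"][100:370,80:430]]))
for c in(a,b):
  fit([c],"ring","green",.5916,-.1278);fit([c],"ring","blue",.449,-.1305)
go2(.5916,-.1278,.14,0,1)
E
```

```text
t: 22.03
ee_pos: [0.5698, 0.2894, 0.0576]
ee_rot: [1.816, 1.569, 0.426]
ft_force: [1.0, -0.1, 4.7]
width: 0.273
t: 22.53
ee_pos: [0.5687, 0.289, 0.0566]
ee_rot: [-0.991, 1.57, -2.381]
ft_force: [-0.5, 0.7, -0.9]
width: 1.001
t: 22.95
ee_pos: [0.5713, 0.2899, 0.2026]
ee_rot: [2.007, 1.563, 0.617]
ft_force: [0.1, -0.2, 0.0]
width: 0.999
ring green scene [ 0.5923 -0.1268  5.9811  0.033 ]
ring blue scene [ 0.45   -0.1296  3.1044  0.0506]
ring green scene [ 0.5912 -0.1285  3.9925  0.0222]
ring blue scene [ 0.4482 -0.1312  6.8891  0.0141]
mean [0.5685 0.2891 0.1962] sd [0. 0. 0.] x [-0.001 -0.    -1.   ] theta 10.38 F [-0.7 -0.1 -0.6] t 23.1
shift [ 0.0562 -0.0523  0.4143] ax 10.38
```

View pics/o9.png

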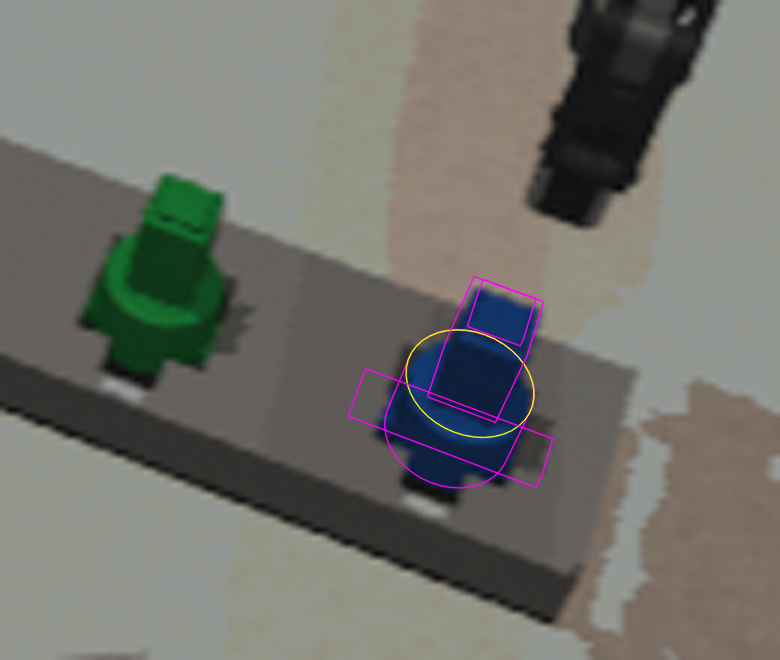

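View pics/s11.png

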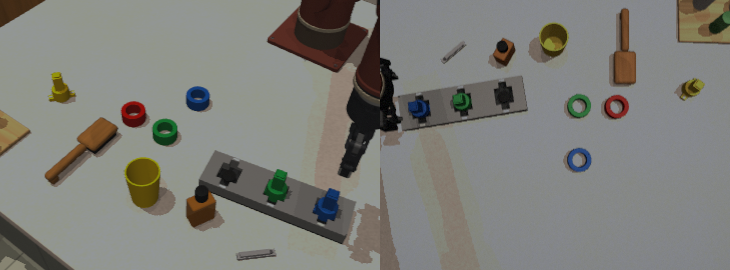

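```bash
python3 -m creep '[{"tx":0,"ty":-0.052,"tz":0.414,"ax":0,"ay":0,"az":0},{"tx":0,"ty":-0.052,"tz":0.414,"ax":0,"ay":0,"az":0},{"tx":0,"ty":-0.052,"tz":0.414,"ax":0,"ay":0,"az":0},{"tx":0,"ty":-0.052,"tz":0.414,"ax":0,"ay":0,"az":0},{"tx":0,"ty":-0.052,"tz":0.414,"ax":0,"ay":0,"az":0},{"tx":0,"ty":-0.052,"tz":0.414,"ax":0,"ay":0,"az":0},{"tx":0.05,"ty":-0.052,"tz":0.414,"ax":0,"ay":0,"az":0},{"tx":0.08,"ty":-0.052,"tz":0.414,"ax":0,"ay":0,"az":0},{"tx":0.11,"ty":-0.052,"tz":0.414,"ax":0,"ay":0,"az":0},{"tx":0.11,"ty":-0.052,"tz":0.414,"ax":0,"ay":0,"az":0}]'
python3 -m creep '[{"tx":0,"ty":0,"tz":0,"ax":0,"ay":0,"az":0},{"tx":0,"ty":0,"tz":0,"ax":0,"ay":0,"az":0}]'
python3 - <<'E'
from fit import *
go2(.5917,-.1277,.04,11.2,3)
E
```

```text
t: 23.93
ee_pos: [0.5898, -0.1018, 0.1087]
ee_rot: [-1.707, 1.57, -3.097]
ft_force: [0.4, 1.0, -0.5]
width: 0.999
t: 24.1
ee_pos: [0.5881, -0.1025, 0.1076]
ee_rot: [-1.503, 1.565, -2.897]
ft_force: [-0.7, 1.0, -0.1]
width: 1.0
mean [ 0.5902 -0.0994  0.1097] sd [0.0006 0.0008 0.0007] x [-0.002 -0.    -1.   ] theta 10.37 F [-0.2 -0.1  0.6] t 24.25
shift [ 0.0697 -0.0035  0.0281] ax -0.83
```

```bash
python3 -m creep '[{"tx":0.03,"ty":-0.0035,"tz":0.028,"ax":-0.8,"ay":0,"az":0},{"tx":0.06,"ty":-0.0035,"tz":0.028,"ax":-0.8,"ay":0,"az":0},{"tx":0.06,"ty":-0.0035,"tz":0.028,"ax":-0.8,"ay":0,"az":0},{"tx":0.06,"ty":-0.0035,"tz":0.028,"ax":-0.8,"ay":0,"az":0},{"tx":0.06,"ty":-0.0035,"tz":0.028,"ax":-0.8,"ay":0,"az":0}]'
python3 - <<'E'
from fit import *
go2(.5917,-.1277,-.001,11.2,5)
a=capture("scene");crop(a,110,220,170,300,6,"pics/r1.png")
fit([a],"ring","green",.5917,-.1277)
E
```

```text
t: 24.67
ee_pos: [0.5934, -0.1267, 0.0521]
ee_rot: [1.604, 1.569, 0.23]
ft_force: [0.7, 0.2, 1.0]
width: 0.995
mean [ 0.5935 -0.1273  0.0523] sd [0.0002 0.0002 0.0003] x [ 0.003  0.    -1.   ] theta 11.25 F [-0.6 -0.6  0.3] t 24.92
shift [ 0.0533 -0.002   0.    ] ax 0.05
ring green scene [ 5.928000e-01 -1.259000e-01  1.798664e+02  1.655000e-01]
```

View pics/r1.png

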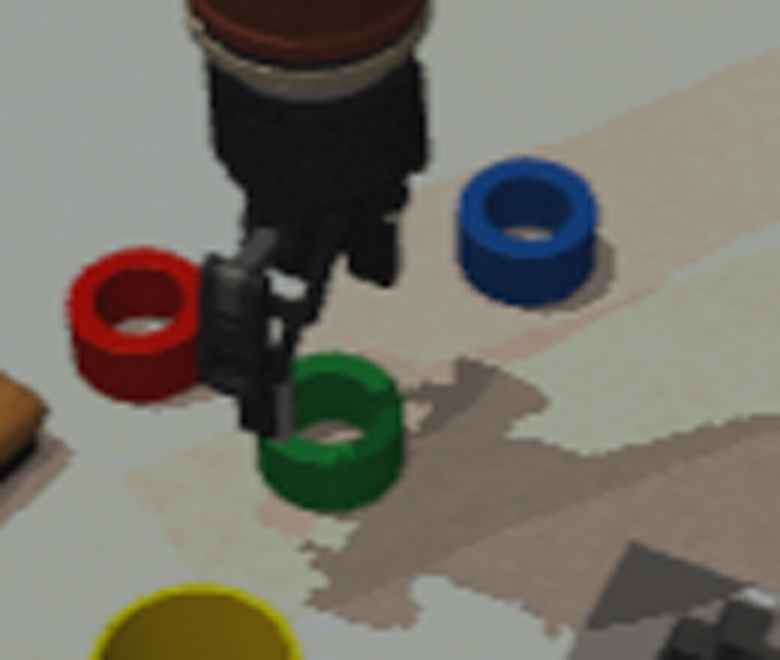

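```bash
python3 -m creep '[{"tx":0.0,"ty":-0.002,"tz":0,"ax":0,"ay":0,"az":0},{"tx":0.015,"ty":-0.002,"tz":0,"ax":0,"ay":0,"az":0},{"tx":0.03,"ty":-0.002,"tz":0,"ax":0,"ay":0,"az":0},{"tx":0.045,"ty":-0.002,"tz":0,"ax":0,"ay":0,"az":0},{"tx":0.051,"ty":-0.002,"tz":0,"ax":0,"ay":0,"az":0},{"tx":0.051,"ty":-0.002,"tz":0,"ax":0,"ay":0,"az":0},{"tx":0.051,"ty":-0.002,"tz":0,"ax":0,"ay":0,"az":0}]'
python3 - <<'E'
from fit import *
go2(.5917,-.1277,-.001,11.2,4)
a=capture("scene");crop(a,110,220,170,300,6,"pics/r2.png")
E
```

```text
t: 25.55
ee_pos: [0.5902, -0.1287, -0.0004]
ee_rot: [-1.29, 1.57, -2.667]
ft_force: [0.2, -0.1, 0.2]
width: 1.003
mean [ 5.908e-01 -1.288e-01  4.000e-04] sd [0.0001 0.0001 0.0001] x [ 0.001 -0.    -1.   ] theta 11.17 F [0.3 0.7 0.5] t 25.75
shift [ 0.0014  0.0011 -0.0009] ax -0.03
```

View pics/r2.png

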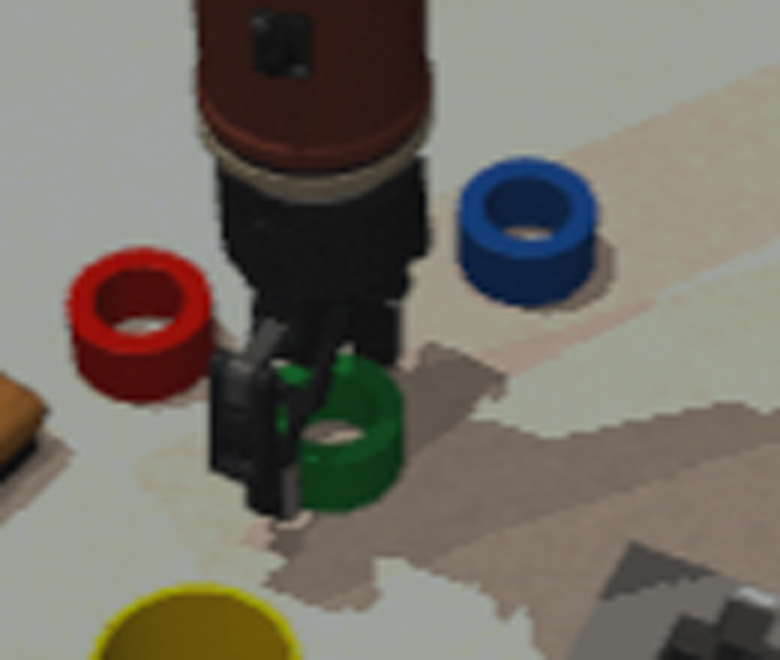

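```bash
python3 -m creep '[{"tx":0,"ty":0.001,"tz":-0.001,"ax":0,"ay":0,"az":0},{"tx":0,"ty":0.001,"tz":-0.001,"ax":0,"ay":0,"az":0},{"tx":0,"ty":0.001,"tz":-0.001,"ax":0,"ay":0,"az":0},{"tx":0,"ty":0.001,"tz":-0.001,"ax":0,"ay":0,"az":0},{"tx":0,"ty":0.001,"tz":-0.001,"ax":0,"ay":0,"az":0},{"tx":0,"ty":0.001,"tz":-0.001,"ax":0,"ay":0,"az":0}]' 1 30
python3 - <<'E'
from fit import *
go2(.5917,-.1277,-.001,11.2,3)
a=capture("scene");print(robot.sense()["width"])
fit([a],"ring","green",.5917,-.1277)
E
```

```text
t: 26.3
ee_pos: [0.5915, -0.1271, 0.0001]
ee_rot: [1.784, 1.57, 0.409]
ft_force: [-0.3, 2.3, 6.1]
width: 0.701
mean [ 5.916e-01 -1.271e-01  1.000e-04] sd [0. 0. 0.] x [ 0.001  0.    -1.   ] theta 11.19 F [-0.3  1.   5.1] t 26.45
shift [0.0011 0.     0.0006] ax -0.01
0.6995850258875358
ring green scene [ 0.5903 -0.1214  1.895   0.9806]
```

```bash
python3 -m creep '[{"tx":-0.03,"ty":0,"tz":0,"ax":0,"ay":0,"az":0},{"tx":-0.07,"ty":0,"tz":0,"ax":0,"ay":0,"az":0},{"tx":-0.11,"ty":0,"tz":0,"ax":0,"ay":0,"az":0},{"tx":-0.14,"ty":0,"tz":0,"ax":0,"ay":0,"az":0},{"tx":-0.14,"ty":0,"tz":0,"ax":0,"ay":0,"az":0},{"tx":-0.14,"ty":0,"tz":0,"ax":0,"ay":0,"az":0}]'
python3 - <<'E'
from fit import *
go2(.590,.1814,.145,11.2,3)
a=capture("scene");crop(a,80,190,170,300,6,"pics/r3.png")
E
```

```text
t: 27.0
ee_pos: [0.5921, -0.1275, 0.1412]
ee_rot: [1.46, 1.568, 0.084]
ft_force: [0.3, 0.7, -1.2]
width: 0.702
mean [ 0.5906 -0.127   0.1388] sd [0.0003 0.0001 0.0006] x [-0.001  0.    -1.   ] theta 11.19 F [-0.5  0.6 -0.9] t 27.15
shift [-0.0061  0.0592 -0.3027] ax -0.01
```

View pics/r3.png

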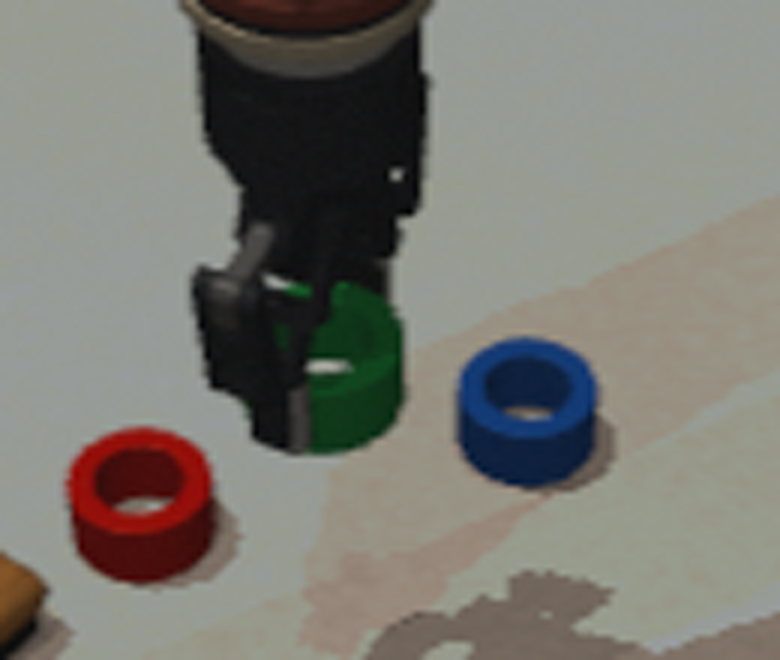

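```bash
python3 -m creep '[{"tx":-0.006,"ty":0.059,"tz":-0.303,"ax":0,"ay":0,"az":0},{"tx":-0.006,"ty":0.059,"tz":-0.303,"ax":0,"ay":0,"az":0},{"tx":-0.006,"ty":0.059,"tz":-0.303,"ax":0,"ay":0,"az":0},{"tx":-0.006,"ty":0.059,"tz":-0.303,"ax":0,"ay":0,"az":0},{"tx":-0.006,"ty":0.059,"tz":-0.303,"ax":0,"ay":0,"az":0},{"tx":-0.006,"ty":0.059,"tz":-0.303,"ax":0,"ay":0,"az":0},{"tx":-0.006,"ty":0.059,"tz":-0.303,"ax":0,"ay":0,"az":0},{"tx":-0.006,"ty":0.059,"tz":-0.303,"ax":0,"ay":0,"az":0},{"tx":-0.006,"ty":0.059,"tz":-0.303,"ax":0,"ay":0,"az":0},{"tx":-0.006,"ty":0.059,"tz":-0.303,"ax":0,"ay":0,"az":0}]'
python3 -m creep '[{"tx":0,"ty":0,"tz":0,"ax":0,"ay":0,"az":0},{"tx":0,"ty":0,"tz":0,"ax":0,"ay":0,"az":0},{"tx":0,"ty":0,"tz":0,"ax":0,"ay":0,"az":0}]'
python3 - <<'E'
from fit import *
go2(.590,.1814,.12,11.2,4)
E
```

```text
t: 28.03
ee_pos: [0.5895, 0.1823, 0.1442]
ee_rot: [-1.066, 1.568, -2.439]
ft_force: [0.0, -0.3, -0.4]
width: 0.708
t: 28.28
ee_pos: [0.5905, 0.1794, 0.1455]
ee_rot: [-0.499, 1.57, -1.878]
ft_force: [-1.2, -0.1, 0.2]
width: 0.703
mean [0.5904 0.1803 0.1457] sd [0.     0.0003 0.    ] x [-0. -0. -1.] theta 11.08 F [ 0.3  0.  -1.2] t 28.48
shift [ 0.0257 -0.0002 -0.0012] ax -0.12
```

```bash
python3 -m creep '[{"tx":0.02,"ty":0,"tz":-0.001,"ax":0,"ay":0,"az":0},{"tx":0.038,"ty":0,"tz":-0.001,"ax":0,"ay":0,"az":0},{"tx":0.038,"ty":0,"tz":-0.001,"ax":0,"ay":0,"az":0},{"tx":0.038,"ty":0,"tz":-0.001,"ax":0,"ay":0,"az":0},{"tx":0.038,"ty":0,"tz":-0.001,"ax":0,"ay":0,"az":0}]'
python3 - <<'E'
from fit import *
go2(.590,.1814,.1,11.2,4)
a=capture("scene");p=robot.sense()["ee_pos"]
overlay(a,"ring",p[0],p[1]+.001,0,p[2],170,280,270,400,6,"pics/r4.png")
b=capture("top");overlay(b,"ring",p[0]+.0005,p[1]-.001,0,p[2],160,230,110,210,7,"pics/r5.png")
E
```

```text
t: 28.9
ee_pos: [0.5906, 0.1822, 0.1086]
ee_rot: [1.528, 1.57, 0.152]
ft_force: [0.6, 0.5, -0.8]
width: 0.701
mean [0.5907 0.1824 0.1088] sd [0.0001 0.0001 0.0001] x [ 0.001  0.001 -1.   ] theta 11.17 F [-0.6  0.1 -0.8] t 29.1
shift [ 0.0088 -0.0009  0.0009] ax -0.03
```

View pics/r4.png

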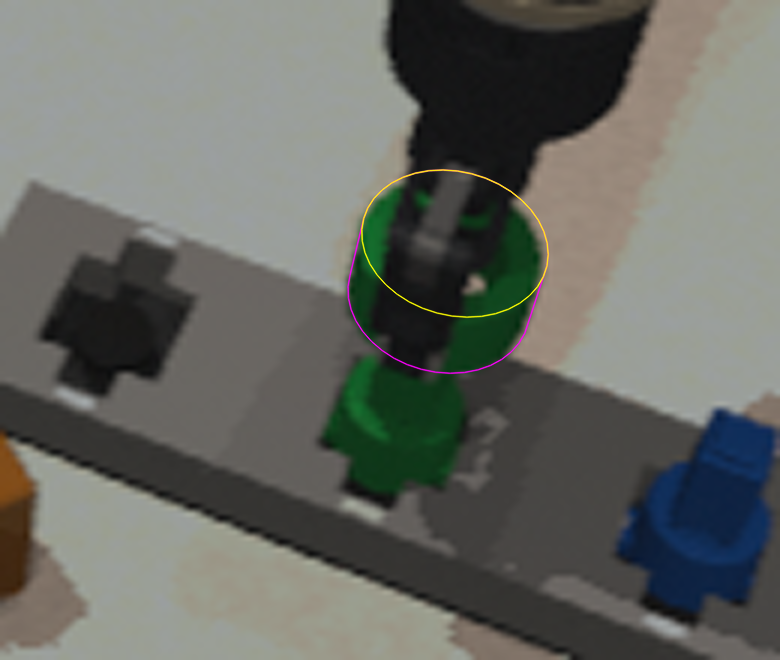

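View pics/r5.png

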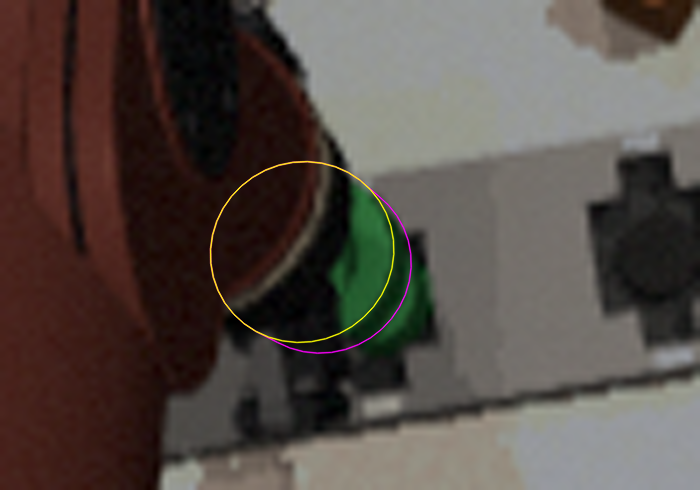

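```bash
python3 -m creep '[{"tx":0.004,"ty":-0.0009,"tz":0.0009,"ax":0,"ay":0,"az":0},{"tx":0.008,"ty":-0.0009,"tz":0.0009,"ax":0,"ay":0,"az":0},{"tx":0.012,"ty":-0.0009,"tz":0.0009,"ax":0,"ay":0,"az":0},{"tx":0.016,"ty":-0.0009,"tz":0.0009,"ax":0,"ay":0,"az":0},{"tx":0.016,"ty":-0.0009,"tz":0.0009,"ax":0,"ay":0,"az":0}]'
python3 - <<'E'
from fit import *
go2(.590,.1814,.07,11.2,4)
E
```

```text
t: 29.62
ee_pos: [0.5887, 0.1811, 0.0904]
ee_rot: [-1.282, 1.569, -2.657]
ft_force: [0.4, 0.7, -0.7]
width: 0.702
mean [0.5893 0.1812 0.0914] sd [0.0002 0.     0.0003] x [-0. -0. -1.] theta 11.17 F [ 0.9 -0.1 -0.4] t 29.82
shift [ 0.0214  0.0008 -0.    ] ax -0.03
```

No contact. Continue down the shaft.

```bash
python3 -m creep '[{"tx":0.005,"ty":0.0006,"tz":0,"ax":0,"ay":0,"az":0},{"tx":0.01,"ty":0.0006,"tz":0,"ax":0,"ay":0,"az":0},{"tx":0.015,"ty":0.0006,"tz":0,"ax":0,"ay":0,"az":0},{"tx":0.02,"ty":0.0006,"tz":0,"ax":0,"ay":0,"az":0},{"tx":0.02,"ty":0.0006,"tz":0,"ax":0,"ay":0,"az":0}]'
python3 - <<'E'
from fit import *
go2(.590,.1814,.054,11.2,3)
a=capture("scene");crop(a,170,280,270,400,6,"pics/r6.png")
E
```

```text
t: 30.23
ee_pos: [0.5892, 0.1812, 0.0702]
ee_rot: [-1.289, 1.569, -2.665]
ft_force: [0.3, -0.1, -0.4]
width: 0.706
mean [0.5897 0.1813 0.0712] sd [0.0002 0.0001 0.0003] x [-0.001 -0.    -1.   ] theta 11.17 F [ 0.1 -0.1 -0.2] t 30.38
shift [ 0.0172  0.0003 -0.0001] ax -0.03
```

View pics/r6.png

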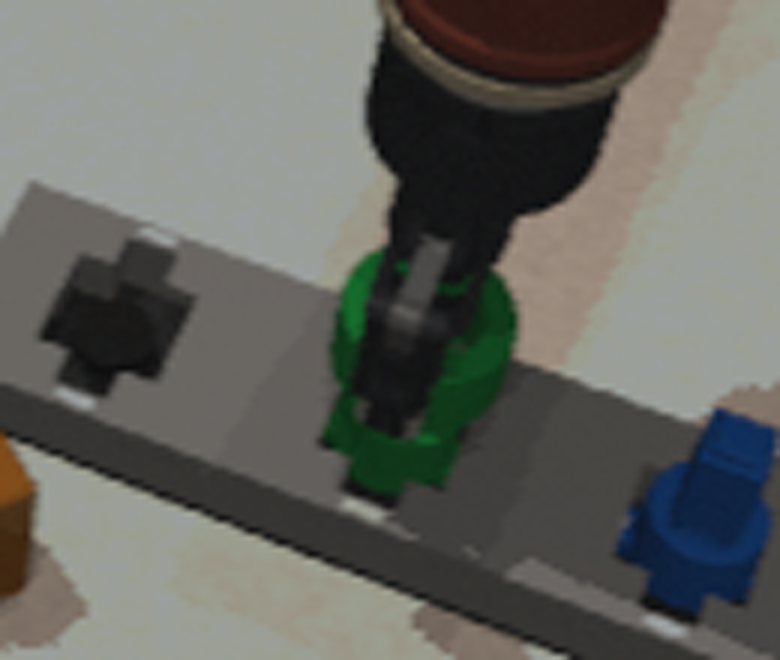

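```bash
python3 -m creep '[{"tx":0.005,"ty":0.0003,"tz":0,"ax":0,"ay":0,"az":0},{"tx":0.01,"ty":0.0003,"tz":0,"ax":0,"ay":0,"az":0},{"tx":0.014,"ty":0.0003,"tz":0,"ax":0,"ay":0,"az":0},{"tx":0.0175,"ty":0.0003,"tz":0,"ax":0,"ay":0,"az":0},{"tx":0.0175,"ty":0.0003,"tz":0,"ax":0,"ay":0,"az":0}]'
python3 - <<'E'
from fit import *
go2(.590,.1814,.0525,11.2,3)
E
```

```text
t: 30.85
ee_pos: [0.5897, 0.1813, 0.0531]
ee_rot: [-1.27, 1.569, -2.646]
ft_force: [-0.1, 0.4, -1.0]
width: 0.707
mean [0.5901 0.1813 0.0539] sd [0.0002 0.     0.0003] x [-0. -0. -1.] theta 11.17 F [-0.5 -0.   0.5] t 31.0
shift [ 0.0014 -0.0001 -0.0001] ax -0.03
```

Lower another 1 mm, release and retreat straight up.

```bash
python3 -m creep '[{"tx":0.001,"ty":0,"tz":0,"ax":0,"ay":0,"az":0},{"tx":0.001,"ty":0,"tz":0,"ax":0,"ay":0,"az":0}]'
python3 -m creep '[{"tx":0,"ty":0,"tz":0,"ax":0,"ay":0,"az":0},{"tx":0,"ty":0,"tz":0,"ax":0,"ay":0,"az":0},{"tx":0,"ty":0,"tz":0,"ax":0,"ay":0,"az":0},{"tx":0,"ty":0,"tz":0,"ax":0,"ay":0,"az":0},{"tx":0,"ty":0,"tz":0,"ax":0,"ay":0,"az":0}]' -1
python3 -m creep '[{"tx":-0.02,"ty":0,"tz":0,"ax":0,"ay":0,"az":0},{"tx":-0.05,"ty":0,"tz":0,"ax":0,"ay":0,"az":0},{"tx":-0.09,"ty":0,"tz":0,"ax":0,"ay":0,"az":0},{"tx":-0.13,"ty":0,"tz":0,"ax":0,"ay":0,"az":0},{"tx":-0.13,"ty":0,"tz":0,"ax":0,"ay":0,"az":0}]'
python3 - <<'E'
from fit import *
a=capture("scene");b=capture("top")
overlay(a,"ring",.59,.1823,0,.0525,170,290,270,400,5,"pics/r7.png")
fit([a],"ring","blue",.449,-.1305);fit([b],"ring","blue",.449,-.1305)
go2(.449,-.1303,.12,11.2,2)
E
```

```text
t: 31.17
ee_pos: [0.5903, 0.1815, 0.0532]
ee_rot: [1.777, 1.571, 0.401]
ft_force: [-0.2, -0.2, -0.7]
width: 0.702
t: 31.58
ee_pos: [0.5903, 0.1815, 0.0532]
ee_rot: [2.09, 1.571, 0.714]
ft_force: [-0.6, -0.5, 1.1]
width: 0.997
t: 32.0
ee_pos: [0.594, 0.1818, 0.1912]
ee_rot: [1.816, 1.56, 0.439]
ft_force: [1.6, 0.1, -0.2]
width: 1.0
ring blue scene [ 0.45   -0.1296  2.0497  0.0504]
ring blue scene [ 0.4482 -0.1311  5.5956  0.014 ]
mean [0.5899 0.1816 0.1828] sd [0.0003 0.0001 0.0005] x [-0.  0. -1.] theta 11.19 F [ 0.5 -0.  -1.6] t 32.2
shift [ 0.0628 -0.1987  0.2787] ax -0.01
```

View pics/r7.png

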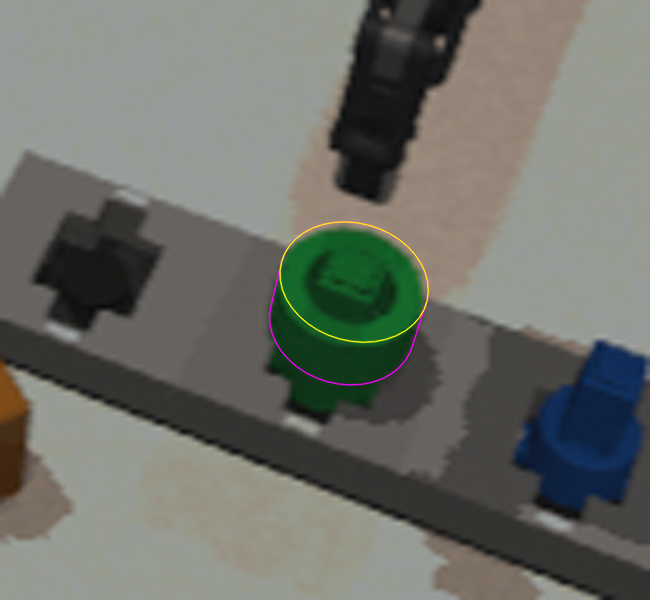

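```bash
python3 -m creep '[{"tx":0,"ty":-0.199,"tz":0.279,"ax":0,"ay":0,"az":0},{"tx":0,"ty":-0.199,"tz":0.279,"ax":0,"ay":0,"az":0},{"tx":0,"ty":-0.199,"tz":0.279,"ax":0,"ay":0,"az":0},{"tx":0,"ty":-0.199,"tz":0.279,"ax":0,"ay":0,"az":0},{"tx":0,"ty":-0.199,"tz":0.279,"ax":0,"ay":0,"az":0},{"tx":0.03,"ty":-0.199,"tz":0.279,"ax":0,"ay":0,"az":0},{"tx":0.06,"ty":-0.199,"tz":0.279,"ax":0,"ay":0,"az":0},{"tx":0.09,"ty":-0.199,"tz":0.279,"ax":0,"ay":0,"az":0},{"tx":0.1,"ty":-0.199,"tz":0.279,"ax":0,"ay":0,"az":0},{"tx":0.1,"ty":-0.199,"tz":0.279,"ax":0,"ay":0,"az":0}]'
python3 -m creep '[{"tx":0,"ty":0,"tz":0,"ax":0,"ay":0,"az":0},{"tx":0,"ty":0,"tz":0,"ax":0,"ay":0,"az":0}]'
python3 - <<'E'
from fit import *
go2(.4491,-.1303,.052,11.2,4)
E
```

```text
t: 33.03
ee_pos: [0.4434, -0.1337, 0.0783]
ee_rot: [-1.686, 1.563, -3.066]
ft_force: [-0.5, -0.2, -1.1]
width: 1.001
t: 33.2
ee_pos: [0.4488, -0.1305, 0.0829]
ee_rot: [-1.316, 1.569, -2.692]
ft_force: [0.0, 0.5, 0.4]
width: 0.998
mean [ 0.4503 -0.1298  0.084 ] sd [0.0003 0.0001 0.0002] x [ 0.001 -0.    -1.   ] theta 11.27 F [ 0.2 -0.2  0. ] t 33.4
shift [ 0.032  -0.0013  0.0002] ax 0.07
```

```bash
python3 -m creep '[{"tx":0.03,"ty":-0.0013,"tz":0,"ax":0,"ay":0,"az":0},{"tx":0.03,"ty":-0.0013,"tz":0,"ax":0,"ay":0,"az":0},{"tx":0.05,"ty":-0.0013,"tz":0,"ax":0,"ay":0,"az":0},{"tx":0.07,"ty":-0.0013,"tz":0,"ax":0,"ay":0,"az":0},{"tx":0.083,"ty":-0.0013,"tz":0,"ax":0,"ay":0,"az":0},{"tx":0.083,"ty":-0.0013,"tz":0,"ax":0,"ay":0,"az":0},{"tx":0.083,"ty":-0.0013,"tz":0,"ax":0,"ay":0,"az":0}]'
python3 - <<'E'
from fit import *
go2(.4491,-.1303,.001,11.2,4)
a=capture("scene");crop(a,90,200,190,320,6,"pics/r8.png")
E
```

```text
t: 33.98
ee_pos: [0.4479, -0.1309, 0.0008]
ee_rot: [-1.451, 1.57, -2.827]
ft_force: [-0.2, -0.3, 1.0]
width: 1.002
mean [ 0.4487 -0.131   0.0014] sd [0.0001 0.     0.0001] x [ 0.001  0.    -1.   ] theta 11.19 F [-0.1  0.5  0.4] t 34.18
shift [ 0.0004  0.0005 -0.0006] ax -0.01
```

View pics/r8.png

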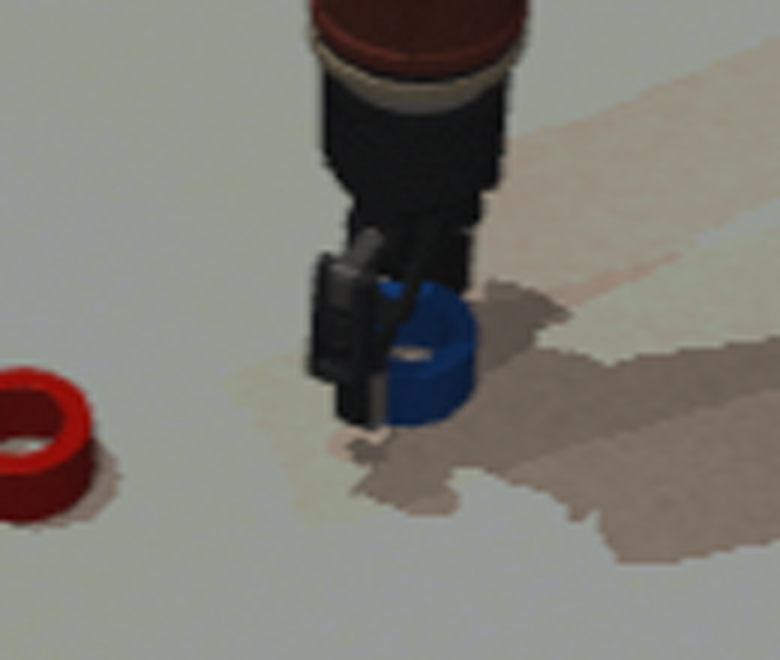

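```bash
python3 -m creep '[{"tx":0,"ty":0.0005,"tz":-0.0006,"ax":0,"ay":0,"az":0},{"tx":0,"ty":0.0005,"tz":-0.0006,"ax":0,"ay":0,"az":0},{"tx":0,"ty":0.0005,"tz":-0.0006,"ax":0,"ay":0,"az":0},{"tx":0,"ty":0.0005,"tz":-0.0006,"ax":0,"ay":0,"az":0},{"tx":0,"ty":0.0005,"tz":-0.0006,"ax":0,"ay":0,"az":0},{"tx":0,"ty":0.0005,"tz":-0.0006,"ax":0,"ay":0,"az":0}]' 1 30
python3 -c "
from h import *
avg(2)"
python3 -m creep '[{"tx":-0.03,"ty":0,"tz":0,"ax":0,"ay":0,"az":0},{"tx":-0.07,"ty":0,"tz":0,"ax":0,"ay":0,"az":0},{"tx":-0.11,"ty":0,"tz":0,"ax":0,"ay":0,"az":0},{"tx":-0.15,"ty":0,"tz":0,"ax":0,"ay":0,"az":0},{"tx":-0.15,"ty":0,"tz":0,"ax":0,"ay":0,"az":0},{"tx":-0.15,"ty":0,"tz":0,"ax":0,"ay":0,"az":0}]'
python3 - <<'E'
from fit import *
go2(.5698,.2894,.15,11.2,2)
a=capture("scene");crop(a,60,170,190,320,6,"pics/r9.png")
E
```

```text
t: 34.73
ee_pos: [0.4486, -0.1301, 0.0008]
ee_rot: [2.545, 1.57, 1.169]
ft_force: [-3.8, 1.7, 12.0]
width: 0.724
mean [ 0.4486 -0.1301  0.0008] sd [0. 0. 0.] x [ 0.     0.001 -1.   ] theta 11.19 F [-2.8  1.4 12. ] t 34.83
t: 35.33
ee_pos: [0.4498, -0.13, 0.1522]
ee_rot: [1.882, 1.565, 0.507]
ft_force: [-0.3, 0.5, 0.3]
width: 0.728
mean [ 0.4481 -0.1298  0.15  ] sd [0.0004 0.     0.0005] x [ 0.001  0.001 -1.   ] theta 11.21 F [-1.3  0.  -0.9] t 35.43
shift [ 0.0007  0.2009 -0.3876] ax 0.01
```

View pics/r9.png

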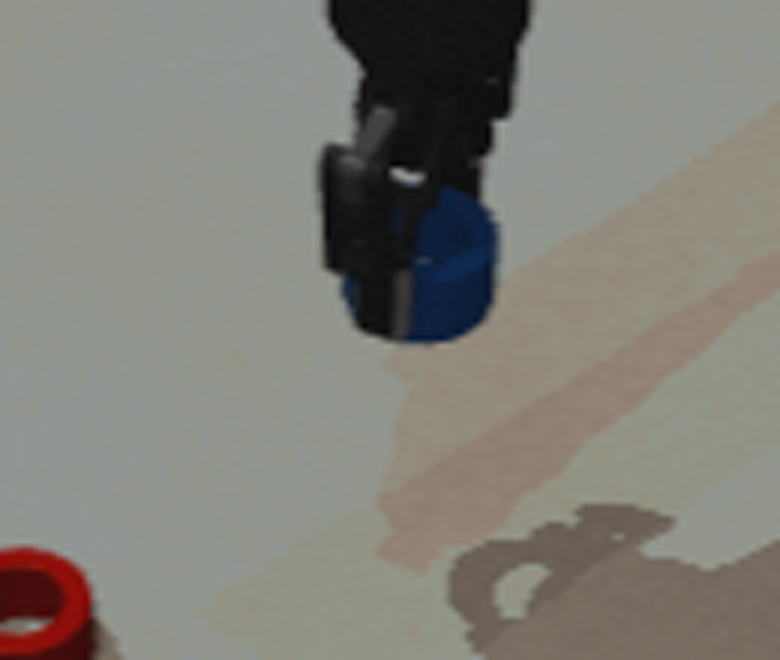

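Run:
```python
from fit import *
a=capture("scene");p=robot.sense()["ee_pos"];print(np.round(p,4))
overlay(a,"ring",p[0]+.001,p[1]+.001,0,p[2]-.001,80,140,230,290,10,"pics/r10.png")
b=capture("top");q=proj(b,p);print(q)
r,c=int(q[0]),int(q[1]);overlay(b,"ring",p[0]-.001,p[1]-.001,0,p[2]-.001,r-35,r+35,c-35,c+35,8,"pics/r11.png")
```

```text
[ 0.4471 -0.1303  0.1488]
[260.08328242 283.26226036]
```

View pics/r10.png

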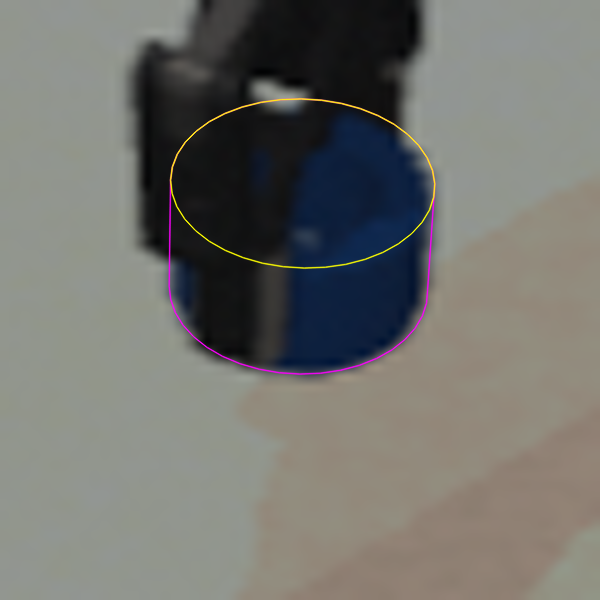

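View pics/r11.png

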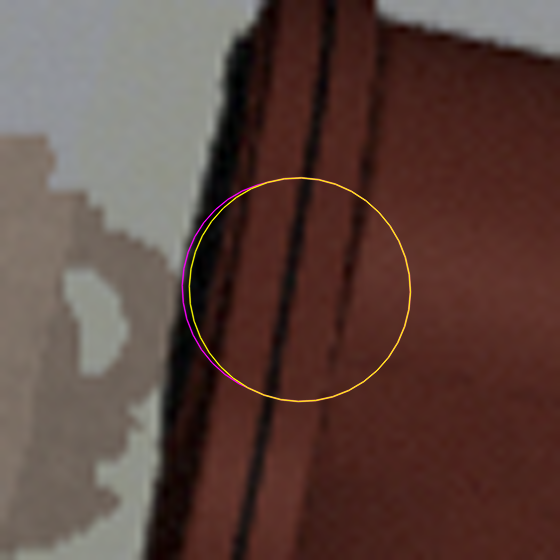

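```bash
python3 -m creep '[{"tx":0,"ty":0.2,"tz":-0.387,"ax":0,"ay":0,"az":0},{"tx":0,"ty":0.2,"tz":-0.387,"ax":0,"ay":0,"az":0},{"tx":0,"ty":0.2,"tz":-0.387,"ax":0,"ay":0,"az":0},{"tx":0,"ty":0.2,"tz":-0.387,"ax":0,"ay":0,"az":0},{"tx":0,"ty":0.2,"tz":-0.387,"ax":0,"ay":0,"az":0},{"tx":0,"ty":0.2,"tz":-0.387,"ax":0,"ay":0,"az":0},{"tx":0,"ty":0.2,"tz":-0.387,"ax":0,"ay":0,"az":0},{"tx":0,"ty":0.2,"tz":-0.387,"ax":0,"ay":0,"az":0},{"tx":0,"ty":0.2,"tz":-0.387,"ax":0,"ay":0,"az":0},{"tx":0,"ty":0.2,"tz":-0.387,"ax":0,"ay":0,"az":0}]'
python3 - <<'E'
from fit import *
go2(.5698,.2894,.11,11.2,3)
E
```

```text
t: 36.42
ee_pos: [0.5638, 0.2714, 0.1478]
ee_rot: [-1.022, 1.567, -2.398]
ft_force: [0.5, -1.3, 0.4]
width: 0.725
mean [0.5632 0.2777 0.1469] sd [0.0003 0.0034 0.0001] x [-0.003 -0.001 -1.   ] theta 11.63 F [-0.3 -0.8  0.7] t 36.57
shift [ 0.0368  0.0089 -0.0102] ax 0.43
```

Run:
```python
from fit import *
go2(.5695,.2894,.11,11.2,6)
```

```text
mean [0.564  0.2685 0.149 ] sd [0.0003 0.0009 0.0009] x [-0.001 -0.002 -1.   ] theta 11.1 F [-0.9 -0.7 -0.6] t 36.87
shift [ 0.0389  0.0095 -0.0195] ax -0.1
```

```bash
python3 -m creep '[{"tx":0,"ty":0.0095,"tz":-0.0195,"ax":0,"ay":0,"az":0},{"tx":0.02,"ty":0.0095,"tz":-0.0195,"ax":0,"ay":0,"az":0},{"tx":0.038,"ty":0.0095,"tz":-0.0195,"ax":0,"ay":0,"az":0},{"tx":0.038,"ty":0.0095,"tz":-0.0195,"ax":0,"ay":0,"az":0},{"tx":0.038,"ty":0.0095,"tz":-0.0195,"ax":0,"ay":0,"az":0},{"tx":0.038,"ty":0.0095,"tz":-0.0195,"ax":0,"ay":0,"az":0}]'
python3 - <<'E'
from fit import *
go2(.5695,.2894,.09,11.2,4)
a=capture("scene");p=robot.sense()["ee_pos"]
overlay(a,"ring",p[0]-.0005,p[1]+.001,0,p[2],190,300,310,440,6,"pics/r12.png")
E
```

```text
t: 37.37
ee_pos: [0.5702, 0.2902, 0.1133]
ee_rot: [1.938, 1.57, 0.561]
ft_force: [0.5, 0.5, -0.3]
width: 0.729
mean [0.5703 0.2907 0.1135] sd [0.0001 0.0001 0.0001] x [ 0.001  0.001 -1.   ] theta 11.14 F [-0.9 -0.2 -0.5] t 37.57
shift [ 0.0235 -0.0011  0.0011] ax -0.06
```

View pics/r12.png

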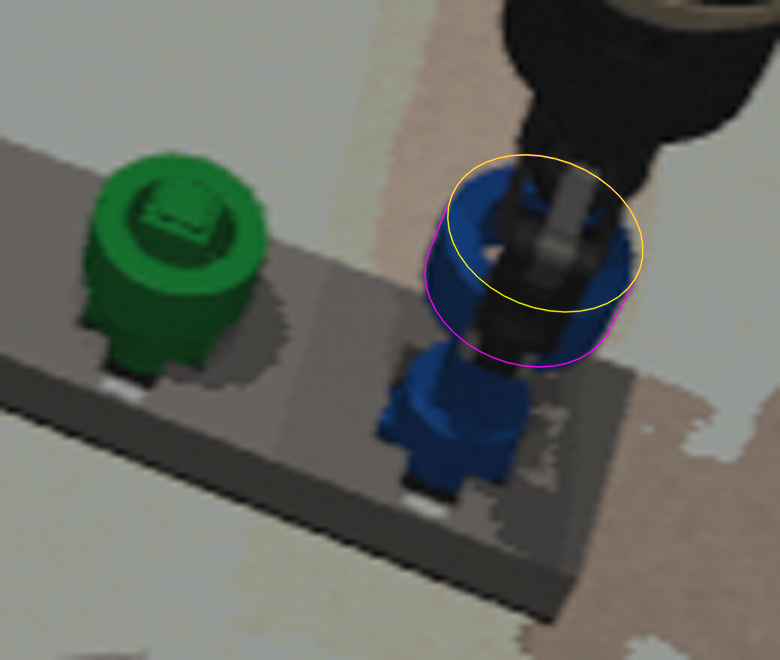

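```bash
python3 -m creep '[{"tx":0.005,"ty":-0.001,"tz":0.001,"ax":0,"ay":0,"az":0},{"tx":0.01,"ty":-0.001,"tz":0.001,"ax":0,"ay":0,"az":0},{"tx":0.014,"ty":-0.001,"tz":0.001,"ax":0,"ay":0,"az":0},{"tx":0.018,"ty":-0.001,"tz":0.001,"ax":0,"ay":0,"az":0},{"tx":0.018,"ty":-0.001,"tz":0.001,"ax":0,"ay":0,"az":0}]'
python3 - <<'E'
from fit import *
go2(.5695,.2894,.08,11.2,4)
E
```

```text
t: 38.03
ee_pos: [0.5682, 0.2894, 0.0929]
ee_rot: [-1.142, 1.569, -2.518]
ft_force: [-0.7, -0.2, -1.4]
width: 0.726
mean [0.5688 0.2896 0.0939] sd [0.0002 0.0001 0.0003] x [-0. -0. -1.] theta 11.17 F [ 0.6  0.1 -0.2] t 38.23
shift [0.0139 0.0007 0.0003] ax -0.03
```

```bash
python3 -m creep '[{"tx":0.005,"ty":0.0006,"tz":0,"ax":0,"ay":0,"az":0},{"tx":0.01,"ty":0.0006,"tz":0,"ax":0,"ay":0,"az":0},{"tx":0.014,"ty":0.0006,"tz":0,"ax":0,"ay":0,"az":0},{"tx":0.014,"ty":0.0006,"tz":0,"ax":0,"ay":0,"az":0}]'
python3 - <<'E'
from fit import *
go2(.5695,.2894,.06,11.2,3)
a=capture("scene");crop(a,190,300,310,440,6,"pics/r13.png")
E
```

```text
t: 38.57
ee_pos: [0.5688, 0.2895, 0.0789]
ee_rot: [-1.168, 1.569, -2.544]
ft_force: [-0.3, 0.8, 0.2]
width: 0.721
mean [0.5693 0.2896 0.0797] sd [0.0002 0.0001 0.0003] x [-0.001 -0.    -1.   ] theta 11.17 F [ 0.8 -0.7 -0.8] t 38.72
shift [0.0197 0.0002 0.0003] ax -0.03
```

View pics/r13.png

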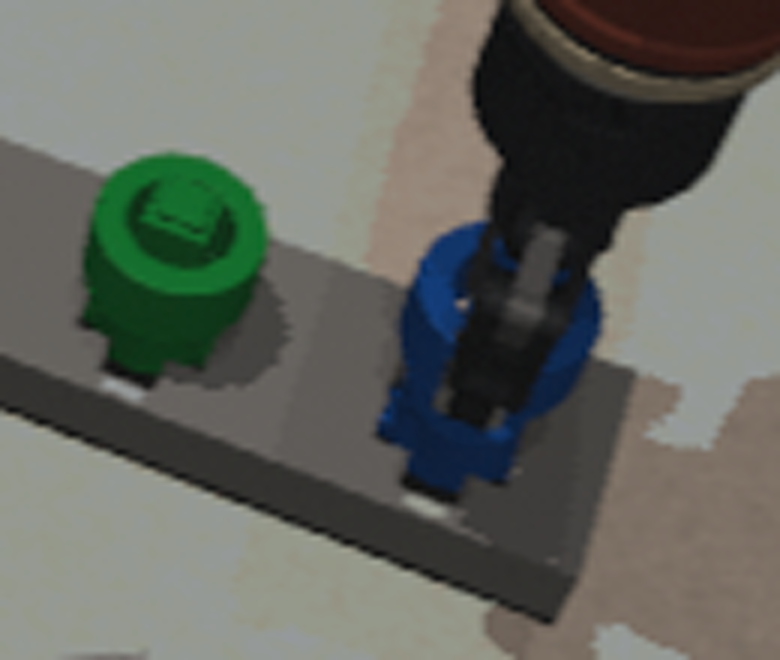

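```bash
python3 -m creep '[{"tx":0.006,"ty":0.0002,"tz":0.0003,"ax":0,"ay":0,"az":0},{"tx":0.012,"ty":0.0002,"tz":0.0003,"ax":0,"ay":0,"az":0},{"tx":0.018,"ty":0.0002,"tz":0.0003,"ax":0,"ay":0,"az":0},{"tx":0.023,"ty":0.0002,"tz":0.0003,"ax":0,"ay":0,"az":0},{"tx":0.026,"ty":0.0002,"tz":0.0003,"ax":0,"ay":0,"az":0},{"tx":0.026,"ty":0.0002,"tz":0.0003,"ax":0,"ay":0,"az":0}]'
python3 - <<'E'
from fit import *
go2(.5695,.2894,.0525,11.2,3)
E
```

```text
t: 39.27
ee_pos: [0.5693, 0.2893, 0.0534]
ee_rot: [-1.202, 1.57, -2.578]
ft_force: [-1.6, -1.2, 3.4]
width: 0.729
mean [0.5697 0.2894 0.0541] sd [0.0001 0.     0.0001] x [-0. -0. -1.] theta 11.17 F [0.2 0.1 0. ] t 39.42
shift [ 0.0016 -0.0002 -0.    ] ax -0.03
```

```bash
python3 -m creep '[{"tx":0.001,"ty":0,"tz":0,"ax":0,"ay":0,"az":0},{"tx":0.001,"ty":0,"tz":0,"ax":0,"ay":0,"az":0}]'
python3 -m creep '[{"tx":0,"ty":0,"tz":0,"ax":0,"ay":0,"az":0},{"tx":0,"ty":0,"tz":0,"ax":0,"ay":0,"az":0},{"tx":0,"ty":0,"tz":0,"ax":0,"ay":0,"az":0},{"tx":0,"ty":0,"tz":0,"ax":0,"ay":0,"az":0},{"tx":0,"ty":0,"tz":0,"ax":0,"ay":0,"az":0}]' -1
python3 -m creep '[{"tx":-0.02,"ty":0,"tz":0,"ax":0,"ay":0,"az":0},{"tx":-0.05,"ty":0,"tz":0,"ax":0,"ay":0,"az":0},{"tx":-0.09,"ty":0,"tz":0,"ax":0,"ay":0,"az":0},{"tx":-0.13,"ty":0,"tz":0,"ax":0,"ay":0,"az":0},{"tx":-0.13,"ty":0,"tz":0,"ax":0,"ay":0,"az":0}]'
python3 -m creep '[{"tx":0,"ty":-0.02,"tz":0.25,"ax":0,"ay":0,"az":0},{"tx":0,"ty":-0.02,"tz":0.25,"ax":0,"ay":0,"az":0},{"tx":0,"ty":-0.02,"tz":0.25,"ax":0,"ay":0,"az":0},{"tx":0,"ty":-0.02,"tz":0.25,"ax":0,"ay":0,"az":0},{"tx":0,"ty":-0.02,"tz":0.25,"ax":0,"ay":0,"az":0},{"tx":0,"ty":-0.02,"tz":0.25,"ax":0,"ay":0,"az":0},{"tx":0,"ty":-0.02,"tz":0.25,"ax":0,"ay":0,"az":0},{"tx":0,"ty":-0.02,"tz":0.25,"ax":0,"ay":0,"az":0}]'
python3 - <<'E'
from fit import *
st()
a=capture("scene");b=capture("top")
overlay(a,"ring",.5695,.2904,0,.0525,170,300,290,440,5,"pics/f1.png")
crop(b,160,240,90,240,5,"pics/f2.png")
cv2.imwrite("pics/f3.png",a["pixels"])
E
```

```text
t: 39.58
ee_pos: [0.57, 0.2896, 0.0535]
ee_rot: [1.93, 1.57, 0.554]
ft_force: [-0.7, -0.9, 3.6]
width: 0.721
t: 40.0
ee_pos: [0.5697, 0.2895, 0.0531]
ee_rot: [-1.158, 1.571, -2.534]
ft_force: [0.7, -0.6, -0.7]
width: 0.998
t: 40.42
ee_pos: [0.5734, 0.2904, 0.1914]
ee_rot: [1.961, 1.56, 0.585]
ft_force: [2.6, -0.1, 1.8]
width: 1.007
t: 41.08
ee_pos: [0.5987, 0.0366, 0.1834]
ee_rot: [0.716, 1.57, -0.666]
ft_force: [0.5, 0.9, -0.1]
width: 1.0
t 41.08 tcp [0.5987 0.0366 0.1834] x [ 0.001 -0.    -1.   ] y [0.982 0.188 0.001] z [ 0.188 -0.982  0.001] F [ 0.5  0.9 -0.1] w 1.0 q [-0.8   0.33  0.82  1.69 -0.25  1.23  0.27]
```

View pics/f1.png

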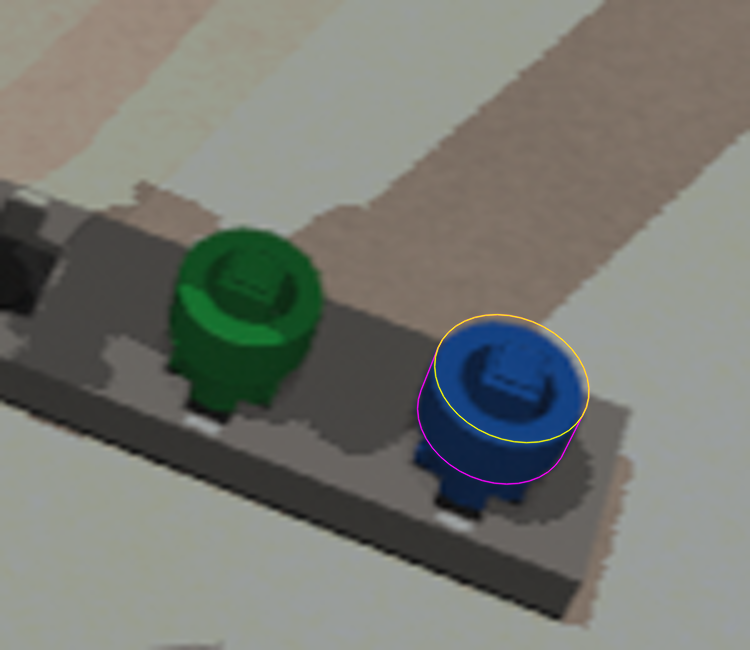

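View pics/f2.png

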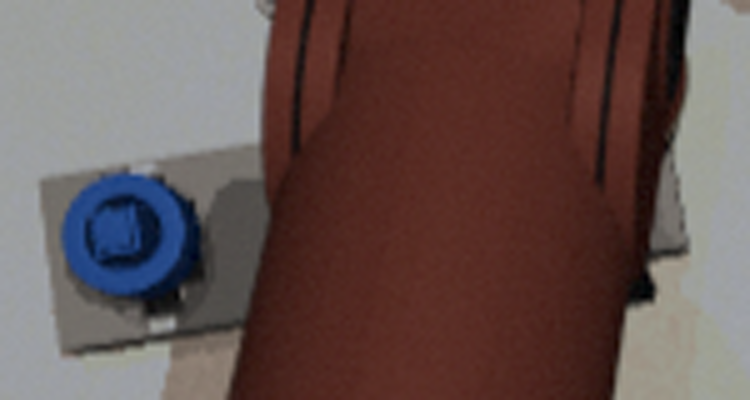

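View pics/f3.png

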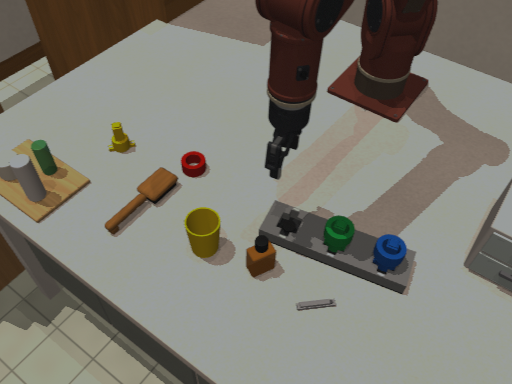

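Run:
```python
from fit import *
a=capture("scene");b=capture("top")
for z in(.046,.0525,.059):
    print(z);
    overlay(a,"ring",.5695,.2904,0,z,0,10,0,10,1,"pics/_.png")
    fit([b],"ring","blue",.5695,.289,0,z)
for q in("ring_blue","ring_green","ring_red","stem_red","stem_green","stem_blue"):
    for c,n in((a,"s"),(b,"t")):
        print(q,n,[(round(p["p"],2),np.round(p["at"],1).tolist()) for p in pinpoint(q,c)[:3]],np.round(unproj(c,pinpoint(q,c)[0]["at"],.0525 if "ring" in q else .0185),4) if pinpoint(q,c) else "")
```

```text
0.046
ring blue scene [5.707000e-01 2.924000e-01 1.770444e+02 5.060000e-02]
0.0525
ring blue scene [5.702000e-01 2.906000e-01 1.788089e+02 5.940000e-02]
0.059
ring blue scene [0.5694 0.2884 4.4582 0.0691]
ring_blue s [(0.6, [254.9, 388.2])] [0.5726 0.2923 0.0525]
ring_blue t [(0.73, [204.4, 116.2])] [0.5777 0.2939 0.0525]
ring_green s [(0.88, [235.3, 338.1])] [0.5919 0.184  0.0525]
ring_green t [] 
ring_red s [(0.76, [167.5, 192.8])] [ 0.6282 -0.1941  0.0525]
ring_red t [(0.81, [210.1, 315.1])] [ 0.577  -0.2198  0.0525]
stem_red s [] 
stem_red t [] 
stem_green s [(0.85, [243.8, 332.0]), (0.19, [250.6, 330.5])] [0.596  0.1772 0.0185]
stem_green t [] 
stem_blue s [(0.76, [146.0, 123.1])] [ 0.6566 -0.4106  0.0185]
stem_blue t [(0.54, [191.0, 387.6]), (0.52, [209.9, 126.1])] [ 0.6383 -0.4213  0.0185]
```

```bash
python3 -c "
from h import *
print(robot.job_done())"
```

```text
the job is handed in; nothing more can be done
None
```

I locked the green stem in socket 1 and the blue stem in socket 0. I then slid each one's own ring down to the shoulder and handed the job in at about 41 s. There was no red stem in the scene, so I left the red ring alone, and I did not touch the yellow look-alike or the bystanders.

- **Locking:** Both stems entered without contact and pressed against about 8 N of spring. They turned 90° to within about 1° of the stand's y without being driven to the stop. Model outlines drawn at the 18.5 mm locked height matched the camera image to about a pixel (roughly 2 mm).
- **Rings:** Both went down the shafts without side force and were released with the tool at about 53 mm, where 52.5 mm is seated. The blue ring showed about 3.6 N of contact before release. The green ring showed none, so its seating rests on that height and the scene image. The final scene image shows each shaft tip inside its ring, level within about a pixel.
- **Not confirmed:** The arm hid the green ring from the top camera at the end. The networks' final readings are off by up to 9 mm for the blue ring, and they mostly reported the yellow look-alike as the blue stem. I relied on the outline checks and the tool readings instead.

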